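# Shut down the boatshed charging station

## Task

Shut the battery charging station down for the night. First switch its whole bank of rockers off in one drag of a fingertip along the row from right to left, without lifting the hand away part-way; then take the infrared thermometer from its mat and, charger by charger from left to right, hold it steadily aimed, square on, at the middle of the white plate of each pack standing there for two seconds from some 5 to 15 cm, and lay it back on the middle of the mat. Finally put every pack into the steel box, all down on its floor and none on top of another, leaving the switches off and the plane, tape measure and mug alone.

Things in the scene. Friction and masses are not known exactly. Their poses are not given: they have to be found in the camera images.
- station: Charging station, fixed: plywood board 250 (x) by 330 (y) by 18 mm, origin under its centre, its front (-x) to the robot, x and y level, z up. Along its front a grey switch box with a row of four rockers; behind it four black chargers in a row, at x = +55 mm, y = +120, +40, -40, -120 mm, for pack1 to pack4. Any charger may be empty.
- bank (a point): Middle of the row of switches, on the flat top of the grey switch box, 58 mm above the bench; axes as those of the station. The box is 60 (x) by 256 (y) mm. The middles of the rockers switch1 to switch4 lie along y at +84, +28, -28, -84 mm from here.
- well (a point): Middle of the row of chargers, on the floor of their wells, 32 mm above the bench; axes as those of the station. Each well has lips 10 mm high with 3 mm play round the pack, and at the pack's back (+x) a contact tower 94 mm above the bench. A pack lifts straight up out of it; gaps between neighbouring packs are 32 mm.
- mat: Green cutting mat fixed on the bench, 240 (x) by 210 (y) by 4 mm, origin under its centre. The thermometer's place.
- box: Open steel battery box, fixed on the bench, outside 240 (x) by 160 (y) by 45 mm high, walls and floor 4 mm, no dividers, origin under its centre. Four packs fit standing, two by two.
- thermometer: Pistol-shaped infrared thermometer, 0.22 kg, lying on its side; always reading, no trigger to press. Origin on the underside as it lies, in the middle of its outline; z up, x the way it looks. Barrel x -70 to +60, y +27 to +73 mm, 38 mm thick, then a round nose to x = +85. Handle 36 mm wide, 38 thick, from the barrel's rear (x -42) to y = -79, x = -64 mm.
- grip (a point): Good place to grip the thermometer: on the barrel's axis, 19 mm above the underside, at x = +15, y = +50 mm of its body frame; grip across the barrel's 46 mm (along y). Free from 25 mm behind to 35 mm ahead of it along x. Axes as those of the thermometer.
- muzzle (a point): Centre of the thermometer's lens, on the front of its nose, 70 mm ahead of the grip; x points out along the line of sight; axes as those of the thermometer.
- switch1 (a joint): V-shaped rocker 1 of 4 from the left (+y), 44 mm along the row, 28 wide. 0 = on: right half level 61 mm above the bench, left half sloping up to 69 mm at its left end; 0.36 rad = fully off, the other way; off above 0.24. Stays as left. A fingertip drawn left 1 mm above the level halves rides up each slope and presses it over; drawn right it jams.
- switch2 (a joint): V-shaped rocker 2 of 4 from the left (+y), 44 mm along the row, 28 wide. 0 = on: right half level 61 mm above the bench, left half sloping up to 69 mm at its left end; 0.36 rad = fully off, the other way; off above 0.24. Stays as left. A fingertip drawn left 1 mm above the level halves rides up each slope and presses it over; drawn right it jams.
- switch3 (a joint): V-shaped rocker 3 of 4 from the left (+y), 44 mm along the row, 28 wide. 0 = on: right half level 61 mm above the bench, left half sloping up to 69 mm at its left end; 0.36 rad = fully off, the other way; off above 0.24. Stays as left. A fingertip drawn left 1 mm above the level halves rides up each slope and presses it over; drawn right it jams.
- switch4 (a joint): V-shaped rocker 4 of 4 from the left (+y), 44 mm along the row, 28 wide. 0 = on: right half level 61 mm above the bench, left half sloping up to 69 mm at its left end; 0.36 rad = fully off, the other way; off above 0.24. Stays as left. A fingertip drawn left 1 mm above the level halves rides up each slope and presses it over; drawn right it jams.
- pack1: Battery pack of the leftmost charger (+y end), grey with a black contact end, 62 (x) by 48 (y) by 96 mm tall, about 0.45 kg, standing upright; may be absent. Origin at the centre of the block (48 mm above its underside), z up, -x the front with a white plate. In the charger it faces as the station does. Grip across its 48 mm near the top.
- spot1 (a point): Middle of the white plate (34 by 40 mm) on the front face of pack1, 20 mm above its centre's height; axes as those of the pack, -x out of the face.
- pack2: Battery pack of the second charger from the left, grey with a black contact end, 62 (x) by 48 (y) by 96 mm tall, about 0.45 kg, standing upright; may be absent. Origin at the centre of the block (48 mm above its underside), z up, -x the front with a white plate. In the charger it faces as the station does. Grip across its 48 mm near the top.
- spot2 (a point): Middle of the white plate (34 by 40 mm) on the front face of pack2, 20 mm above its centre's height; axes as those of the pack, -x out of the face.
- pack3: Battery pack of the third charger from the left, grey with a black contact end, 62 (x) by 48 (y) by 96 mm tall, about 0.45 kg, standing upright; may be absent. Origin at the centre of the block (48 mm above its underside), z up, -x the front with a white plate. In the charger it faces as the station does. Grip across its 48 mm near the top.
- spot3 (a point): Middle of the white plate (34 by 40 mm) on the front face of pack3, 20 mm above its centre's height; axes as those of the pack, -x out of the face.
- pack4: Battery pack of the rightmost charger (-y end), grey with a black contact end, 62 (x) by 48 (y) by 96 mm tall, about 0.45 kg, standing upright; may be absent. Origin at the centre of the block (48 mm above its underside), z up, -x the front with a white plate. In the charger it faces as the station does. Grip across its 48 mm near the top.
- spot4 (a point): Middle of the white plate (34 by 40 mm) on the front face of pack4, 20 mm above its centre's height; axes as those of the pack, -x out of the face.
- plane: Bystander: steel hand plane, 62 by 240 mm, about 100 mm tall, beyond the station. Leave alone.
- tape: Bystander: tape measure in its case, 75 by 70 by 42 mm, lying on the bench. Leave alone.
- mug: Bystander: white mug, 95 mm tall. Leave alone.
Mind the look-alikes: they are no part of the job. Leave any purple look-alike of the pack1 alone.

How it is judged (in metres and radians):
On the way, in this order (a step that is already met when the one before it is completed fails the run):
1. all four rocker switches are off (value of joint each of switch1, switch2, switch3, switch4 above 0.24 rad), for 0.2 s.
2. pack in the leftmost charger (+y end) read: for 1.5 s the muzzle is 20 to 200 mm off, its line within 15 mm of the plate's middle and 0.6 rad of square, the pack in its charger (x of spot1 in the frame of muzzle between 0.02 and 0.2 m and y of spot1 in the frame of muzzle between -0.015 and 0.015 m and z of spot1 in the frame of muzzle between -0.015 and 0.015 m and angle between the x axis of thermometer and the x axis of pack1, either way round below 0.6 rad and z of pack1 in the frame of station below 0.093 m and angle between pack1's own z axis and vertical below 0.15 rad), for 1.5 s.
3. pack in the second charger from the left read: for 1.5 s the muzzle is 20 to 200 mm off, its line within 15 mm of the plate's middle and 0.6 rad of square, the pack in its charger (x of spot2 in the frame of muzzle between 0.02 and 0.2 m and y of spot2 in the frame of muzzle between -0.015 and 0.015 m and z of spot2 in the frame of muzzle between -0.015 and 0.015 m and angle between the x axis of thermometer and the x axis of pack2, either way round below 0.6 rad and z of pack2 in the frame of station below 0.093 m and angle between pack2's own z axis and vertical below 0.15 rad), for 1.5 s.
4. pack in the third charger from the left read: for 1.5 s the muzzle is 20 to 200 mm off, its line within 15 mm of the plate's middle and 0.6 rad of square, the pack in its charger (x of spot3 in the frame of muzzle between 0.02 and 0.2 m and y of spot3 in the frame of muzzle between -0.015 and 0.015 m and z of spot3 in the frame of muzzle between -0.015 and 0.015 m and angle between the x axis of thermometer and the x axis of pack3, either way round below 0.6 rad and z of pack3 in the frame of station below 0.093 m and angle between pack3's own z axis and vertical below 0.15 rad), for 1.5 s.
5. pack in the rightmost charger (-y end) read: for 1.5 s the muzzle is 20 to 200 mm off, its line within 15 mm of the plate's middle and 0.6 rad of square, the pack in its charger (x of spot4 in the frame of muzzle between 0.02 and 0.2 m and y of spot4 in the frame of muzzle between -0.015 and 0.015 m and z of spot4 in the frame of muzzle between -0.015 and 0.015 m and angle between the x axis of thermometer and the x axis of pack4, either way round below 0.6 rad and z of pack4 in the frame of station below 0.093 m and angle between pack4's own z axis and vertical below 0.15 rad), for 1.5 s.
At the end, for the whole second after the job is handed in: All switches above 0.24 rad; each present pack's centre within 115 mm (x) and 75 mm (y) of the box's middle and 15 to 65 mm above its underside (on its floor); thermometer lying flat on the mat, origin within 70 mm in x and y of the mat's middle; all at rest (all of step 1 and x of pack1 in the frame of box between -0.115 and 0.115 m and y of pack1 in the frame of box between -0.075 and 0.075 m and z of pack1 in the frame of box between 0.015 and 0.065 m and linear speed of each of pack1, pack2, pack3, pack4, thermometer below 0.02 m/s and x of pack2 in the frame of box between -0.115 and 0.115 m and y of pack2 in the frame of box between -0.075 and 0.075 m and z of pack2 in the frame of box between 0.015 and 0.065 m and x of pack3 in the frame of box between -0.115 and 0.115 m and y of pack3 in the frame of box between -0.075 and 0.075 m and z of pack3 in the frame of box between 0.015 and 0.065 m and x of pack4 in the frame of box between -0.115 and 0.115 m and y of pack4 in the frame of box between -0.075 and 0.075 m and z of pack4 in the frame of box between 0.015 and 0.065 m and x of thermometer in the frame of mat between -0.07 and 0.07 m and y of thermometer in the frame of mat between -0.07 and 0.07 m and ((height (world z) of thermometer below 0.015 m and angle between thermometer's own z axis and vertical below 0.15 rad) or (height (world z) of thermometer below 0.055 m and angle between thermometer's own z axis and vertical above 2.99 rad))); the robot touches nothing.
It fails at once if the hand is lifted away (TCP over 160 mm above the bench) with some switches off and others on, thermometer still on its mat and packs in their chargers (value of joint any of switch1, switch2, switch3, switch4 above 0.22 rad and value of joint any of switch1, switch2, switch3, switch4 below 0.15 rad and z of the grasp point in the frame of station above 0.16 m and horizontal distance between thermometer and mat below 0.12 m and z of each of pack1, pack2, pack3, pack4 in the frame of station below 0.093 m and angle between each of pack1, pack2, pack3, pack4's own z axis and vertical below 0.15 rad).
It fails at once if the plane, tape measure or mug is moved more than 30 mm (distance of any of plane, tape, mug from where it was at the start of the episode above 0.03 m).
Of pack1, pack2, pack3, pack4 only 2 to 4 are there at a start; the rules pass over those that are not, and their reading is None.
At some moment in a run one of thermometer may be knocked a few centimetres aside while the robot is not near it.
Once in a run the grip may slacken for a moment while it holds something.
It also fails if it takes over 210 s, if anything falls off the work surface, if the arm or the gripper's body presses on something with over 40 N, if the wrist force passes 120 N, or if a joint passes its speed limit or range.

## Robot

A 6-joint arm with a two-finger parallel gripper is mounted at the origin on the work surface. World frame = base frame: x ahead of the robot, y to its left, z up, the work surface at z = 0. Lengths are in mm, angles in rad, forces in N, time in s.
With the tool pointing down it reaches from about 350 to 775 mm from the base axis. Payload 7.3 kg.
Tool frame: the origin (TCP) lies between the finger pads, 19 mm behind the fingertips; this is the grasp point; z points along the fingers, y is the line along which they close (so a half turn about z gives the same grasp; the last joint's range is limited). The gripper opens to 92 mm and grips with 3 to 60 N. Pads are 19 mm wide; open, the fingers measure 130 mm over their backs; the gripper's body (75 mm by 190 mm) begins 47 mm behind the grasp point.
Start: joints at [-1.398, 0.342, 1.524, -0, 1.275, -0.146], TCP at [164.572, -498.557, 245.541] pointing down, gripper open.
Joint ranges: [-2.53, 2.53], [-0.77, 2.02], [0.04, 2.7], [-1, 4.14], [0.28, 2.66], [-3.11, 3.11]. Speed limits (rad/s): [2.57, 2.57, 3.14, 3.14, 3.14, 3.14].

## Interface

Orientations are given as [roll, pitch, yaw] about the fixed x, y, z axes, in that order (R = Rz(yaw) Ry(pitch) Rx(roll)).
In Python, from plant import bot gives the robot as it stands.
- The arm moves only by the tool jog_arm, never from a script. Its arguments are lists of equal length, an entry for each row: "dp": the shift along the tool's x, y, z in m, a list of three; "twist": the turn about the tool's z in degrees. A call has 1 to 10 rows; each row shifts and turns the commanded pose from where the row before left it, along the tool's axes as they then stand; what a row does not reach is not made up. A row lasts 1/8 s, in which the tool goes at most 62.5 mm and 10.7 degrees, less where a joint would pass 70% of its speed; a pose out of reach is approached as far as the arm can. A call is refused whole if a number of a shift passes 0.0625 or a number of a turn 10.7, either way. A call with a gripper value outside its range is refused whole. "jaw" is the finger opening in m, from 0 to 0.0918, set as the call begins (left out, the last holds). The fingers move at their own pace and stop on an object; the grip force is fixed at half the most. Time passes only in rows, so rows that do not move let the fingers close. It gives the time, the measured TCP pose, the force, the opening and the grip force at its end, in the units of the state.
- bot.get_obs(): the state, without advancing time (a new reading comes with each control period).
- bot.capture(name): name is "scene" or "side" or "wrist"; returns the picture (480x640x3 uint8, blue, green, red); there is no depth.
- bot.camera_params(name): a dict with "fx", "fy", "cx", "cy" (pixels), "R" (3x3) and "t" (3): a world point X has camera coordinates R X + t. Camera axes: x right, y down, z forward; pixel columns grow to the right and rows downward; lengths in mm; the calibration is good to about 2 mm. The wrist camera is an equidistant fisheye: a pixel r from the principal point sees the ray r / f radians off the axis. A picture is of the moment at which its call begins: read the wrist's pose just before it. camera_params takes no time and is no camera call; for the wrist camera it gives the pose at the moment of the call.
- bot.close_job(): hands the job in; it is judged then, once.
Trained networks look in the newest picture that a camera, given by its name, has taken for a name from the list of things; names that differ only in an ending like _2 or _b are one class to them, and where a whole thing is asked for, a point or a joint stands for the part that bears it (a point fixed in the world has none). Each returns a list of dicts, best first, with "confidence" (0 to 1); they miss things now and then, are a little off and sometimes report something else, mostly with a low value. They report only what shows in the picture. A call takes as long as a camera call. They do not tell look-alikes from the thing itself.
- bot.find_in(camera, label): "bbox" ([centre column, centre row, width, height] in pixels, round what is visible of it).
- bot.masks_of(camera, label): "pixels" (480x640 bool, what is visible of it) and "bbox" ([centre column, centre row, width, height] in pixels, round what is visible of it).
The state is a dict: "time": time; "joint_positions": joint angles; "dq": joint speeds; "tau": joint torques, N m; "tool_pos": TCP position; "tcp_rot": TCP orientation; "contact_force": force on the tool from outside, world axes, zero at the start; "moment": the same for the moment, N m; "grip_width": finger opening in mm; "finger_force": force on a finger pad.
Only numpy, scipy, OpenCV 4.12 (cv2) and the standard library are available. Lean on these libraries where they do the work, as an engineer would, in place of code of your own. Each camera call takes 0.05 s, during which the arm holds its last target. There are 200 camera calls.

## Working session

There is one attempt and no reset: what is moved stays moved. The work goes in short steps, Python scripts to look and compute and a tool call to move; the robot and the scene stay as the last step left them, time stands still between calls to the robot, and variables do not carry over. Pictures are saved under pics/ and viewed, at most 14 in all, crops included, and the job is handed in when it is done.

Besides the shell and the picture viewer there is one more tool, called after "Emit:" as name(argument=value, ...) on one line, values as JSON. jog_arm: Moves the arm, as the interface text tells. Its arguments: {"type":"object","properties":{"dp":{"type":"array"},"twist":{"type":"array"},"jaw":{"type":"number"}},"required":["dp","twist"]}

```bash
ls; mkdir -p pics; cat > h.py <<'E'
import numpy as np, cv2
from plant import bot
def cap(c,n):
    im=np.array(bot.capture(c)); cv2.imwrite(f'pics/{n}.png',im); return im
E
python3 - <<'E'
from h import *
for c in('scene','side'):
    cap(c,c+'0'); p=bot.camera_params(c); print(c,p)
    for l in ['station','mat','box','thermometer','pack1','switch1','plane','tape','mug']:
        print(l,[(round(d['confidence'],2),np.round(d['bbox']).tolist()) for d in bot.find_in(c,l)])
print(bot.get_obs())
E
```

```text
pics
scene {'fx': 608.5405768724339, 'fy': 608.5405768724339, 'cx': 307.59879759224833, 'cy': 244.3288883925297, 'R': array([[-0.83354722,  0.55238661, -0.00825002],
       [ 0.35157816,  0.51889134, -0.77919483],
       [-0.42613592, -0.65239621, -0.6267275 ]]), 't': array([ 477.65709722, -166.99814079, 1743.65576168])}
station [(0.69, [315.0, 262.0, 156.0, 119.0])]
mat [(0.61, [437.0, 339.0, 145.0, 110.0])]
box [(0.82, [273.0, 173.0, 97.0, 55.0])]
thermometer [(0.67, [444.0, 327.0, 69.0, 76.0]), (0.39, [282.0, 232.0, 35.0, 39.0])]
pack1 [(0.96, [316.0, 274.0, 32.0, 53.0]), (0.96, [302.0, 250.0, 32.0, 38.0]), (0.82, [266.0, 212.0, 32.0, 31.0]), (0.81, [282.0, 232.0, 32.0, 38.0]), (0.67, [364.0, 251.0, 19.0, 15.0]), (0.56, [406.0, 410.0, 44.0, 59.0])]
switch1 [(0.57, [350.0, 238.0, 17.0, 14.0]), (0.55, [338.0, 225.0, 21.0, 12.0]), (0.49, [365.0, 251.0, 14.0, 14.0]), (0.37, [329.0, 346.0, 43.0, 64.0])]
plane [(0.74, [275.0, 173.0, 97.0, 56.0]), (0.65, [244.0, 291.0, 83.0, 85.0])]
tape [(0.83, [211.0, 215.0, 32.0, 31.0])]
mug [(0.8, [328.0, 347.0, 43.0, 66.0]), (0.71, [285.0, 231.0, 33
[... 1072 characters left out ...]
34.0, 47.0])]
{'time': 1.0, 'joint_positions': array([-1.39798267e+00,  3.41992526e-01,  1.52409035e+00,  1.51766296e-05,
        1.27540388e+00, -1.45992877e-01]), 'dq': array([ 0.00061739, -0.00115185,  0.00138378,  0.00012343,  0.00124247,
        0.00042213]), 'tau': array([ 9.52015253e-04, -4.31133342e+01, -2.44482028e+01,  7.18689803e-02,
        4.82181518e-02,  4.86670075e-06]), 'tool_pos': array([ 164.58505094, -498.55659729,  245.5477648 ]), 'tcp_rot': array([3.14148577e+00, 1.04037015e-06, 3.18802115e-01]), 'contact_force': array([-0.34993806, -0.38712589,  0.1837967 ]), 'moment': array([ 0.01471877,  0.00259314, -0.00221436]), 'finger_force': 0.0, 'grip_width': 91.79304290732709}
```

```bash
python3 - <<'E'
import cv2
a=cv2.imread('pics/scene0.png')[120:460,160:560]; cv2.imwrite('pics/sc.png',cv2.resize(a,None,fx=1.75,fy=1.75,interpolation=2))
b=cv2.imread('pics/side0.png')[130:490,150:500]; cv2.imwrite('pics/sd.png',cv2.resize(b,None,fx=1.65,fy=1.65,interpolation=2))
E
```

```text
(no output)
```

View pics/sc.png

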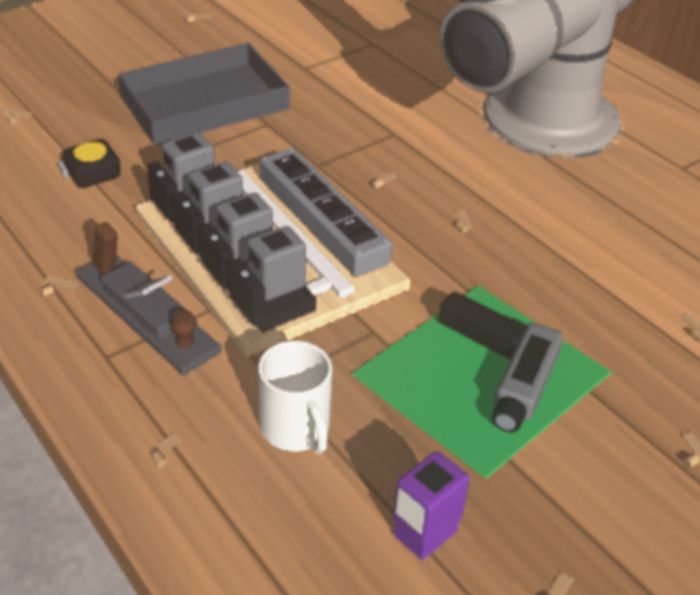

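View pics/sd.png

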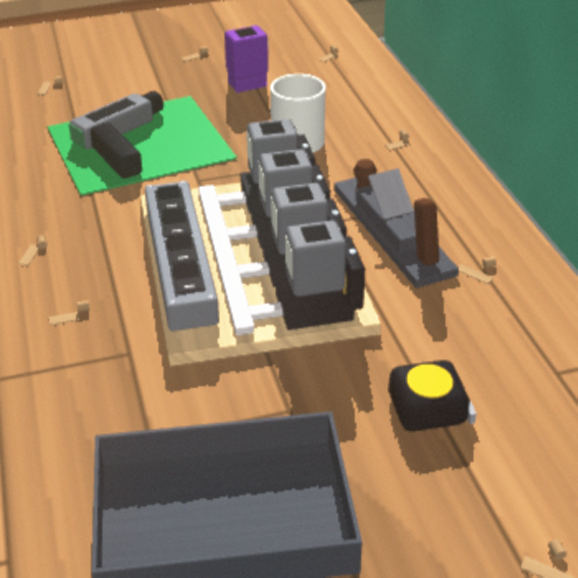

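```bash
cat >> h.py <<'E'
def ray(c,px,z,P=None):
    """pixel -> world point at height z (mm)"""
    P=P or bot.camera_params(c); u=(np.array(px,float)-[P['cx'],P['cy']])/[P['fx'],P['fy']]
    if c=='wrist':
        th=np.hypot(*u); d=np.r_[u/max(th,1e-9)*np.sin(th),np.cos(th)]
    else: d=np.r_[u,1]
    C=-P['R'].T@P['t']; d=P['R'].T@d
    return C+d*(z-C[2])/d[2]
def proj(c,X,P=None):
    P=P or bot.camera_params(c); Y=np.atleast_2d(X)@P['R'].T+P['t']
    if c=='wrist':
        r=np.hypot(Y[:,0],Y[:,1]); th=np.arctan2(r,Y[:,2]); q=Y[:,:2]/r[:,None]*th[:,None]
    else: q=Y[:,:2]/Y[:,2:]
    return q*[P['fx'],P['fy']]+[P['cx'],P['cy']]
E
python3 - <<'E'
from h import *
S={'board18':(18,[(409,282),(245,335),(138,207)]),'sw58':(58,[(390,243),(355,262),(262,160),(290,150)]),'mat':(4,[(476,288),(610,372),(487,474),(354,375)]),
'box45':(45,[(120,78),(247,47),(289,92)]),'packtops':(128,[(276,243),(243,205),(215,175),(187,148)]),'therm r,lens,handle':(42,[(545,330),(509,405),(447,300)])}
D={'board18':(18,[(147,190),(170,355),(378,325)]),'sw58':(58,[(147,188),(185,182),(167,310),(213,303)]),'mat':(4,[(50,128),(193,97),(236,157),(82,194)]),
'box45':(45,[(97,437),(331,414),(360,543),(93,573)]),'packtops':(128,[(271,130),(284,160),(299,195),(315,234)]),'therm':(42,[(77,125),(153,98),(135,165)])}
for c,Q,o,s in(('scene',S,(160,120),1.75),('side',D,(150,130),1.65)):
    for k,(z,l) in Q.items(): print(c,k,[np.round(ray(c,np.array(p)/s+o,z)[:2]).tolist() for p in l])
E
```

```text
scene board18 [[465.0, 198.0], [698.0, 159.0], [685.0, -145.0]]
scene sw58 [[468.0, 157.0], [529.0, 161.0], [504.0, -94.0], [455.0, -92.0]]
scene mat [[388.0, 245.0], [357.0, 449.0], [586.0, 478.0], [618.0, 278.0]]
scene box45 [[559.0, -434.0], [330.0, -401.0], [353.0, -241.0]]
scene packtops [[639.0, 141.0], [632.0, 55.0], [627.0, -20.0], [627.0, -94.0]]
scene therm r,lens,handle [[402.0, 377.0], [523.0, 440.0], [466.0, 270.0]]
side board18 [[473.0, 199.0], [441.0, -139.0], [684.0, -157.0]]
side sw58 [[467.0, 144.0], [518.0, 144.0], [446.0, -108.0], [499.0, -111.0]]
side mat [[359.0, 435.0], [595.0, 468.0], [618.0, 269.0], [385.0, 236.0]]
side box45 [[345.0, -264.0], [579.0, -299.0], [555.0, -455.0], [321.0, -419.0]]
side packtops [[635.0, 128.0], [631.0, 52.0], [626.0, -28.0], [621.0, -108.0]]
side therm [[398.0, 366.0], [522.0, 415.0], [463.0, 230.0]]
```

```bash
cat >> h.py <<'E'
def plan(*tg,start=None,v=60.):
    """targets (x,y,z mm,yaw rad or None): prints rows to write in jog_arm"""
    o=bot.get_obs(); p=np.array(o['tool_pos']); y=o['tcp_rot'][2]
    if start is not None: p,y=np.array(start[:3],float),start[3]
    for t in tg:
        d=np.array(t[:3],float)-p; dy=0 if t[3] is None else (t[3]-y+np.pi)%(2*np.pi)-np.pi
        n=max(1,int(np.ceil(max(np.linalg.norm(d)/v,abs(np.degrees(dy))/10.5))))
        dp=[];tw=[]
        for i in range(n):
            c,s=np.cos(y),np.sin(y); w=d/n/1000
            dp.append([float(round(a,4))+0. for a in (c*w[0]+s*w[1], s*w[0]-c*w[1], -w[2])]); tw.append(round(-np.degrees(dy)/n,2)); y+=dy/n
        p=p+d
        print(t,n,'\n dp',str(dp).replace(' ',''),'\n twist',tw)
E
python3 - <<'E'
from h import *
P=bot.camera_params('wrist');o=bot.get_obs();C=-P['R'].T@P['t'];print(C-o['tool_pos'],P['R'],P['fx'],P['cx'],P['cy'])
plan((440,-150,300,1.5))
E
```

```text
[ 80.52121415  26.13067695 138.79695064] [[ 3.13086368e-01 -9.49724515e-01  5.20771143e-04]
 [-9.03011680e-01 -2.97517062e-01  3.09924997e-01]
 [-2.94188429e-01 -9.75035539e-02 -9.50760867e-01]] 371.64829954431775 321.8515913515799 245.36180015282304
(440, -150, 300, 1.5) 8 
 dp [[0.0463,-0.0306,-0.0068],[0.0503,-0.0234,-0.0068],[0.0532,-0.0158,-0.0068],[0.055,-0.0078,-0.0068],[0.0555,0.0004,-0.0068],[0.0549,0.0086,-0.0068],[0.053,0.0165,-0.0068],[0.05,0.0242,-0.0068]] 
 twist [np.float64(-8.46), np.float64(-8.46), np.float64(-8.46), np.float64(-8.46), np.float64(-8.46), np.float64(-8.46), np.float64(-8.46), np.float64(-8.46)]
```

Emit:
jog_arm(dp=[[0.0463,-0.0306,-0.0068],[0.0503,-0.0234,-0.0068],[0.0532,-0.0158,-0.0068],[0.055,-0.0078,-0.0068],[0.0555,0.0004,-0.0068],[0.0549,0.0086,-0.0068],[0.053,0.0165,-0.0068],[0.05,0.0242,-0.0068],[0,0,0],[0,0,0]], twist=[-8.46,-8.46,-8.46,-8.46,-8.46,-8.46,-8.46,-8.46,0,0], jaw=0)

```text
time: 2.25
tool_pos: [439.6, -150.1, 299.7]
tcp_rot: [-3.141, 0.0, 1.5]
contact_force: [-0.6, 0.1, -0.7]
grip_width: 1.1
finger_force: 0.0
```

```bash
python3 - <<'E'
from h import *
import pickle
pickle.dump(bot.camera_params('wrist'),open('w1.pkl','wb'))
cap('wrist','w1'); o=bot.get_obs();print(o['tool_pos'],o['tcp_rot'],o['grip_width'])
E
```

```text
[ 439.30098057 -150.6358387   299.69039392] [-3.14091432e+00  2.92966437e-04  1.49850429e+00] 0.4641078657812686
```

View pics/w1.png

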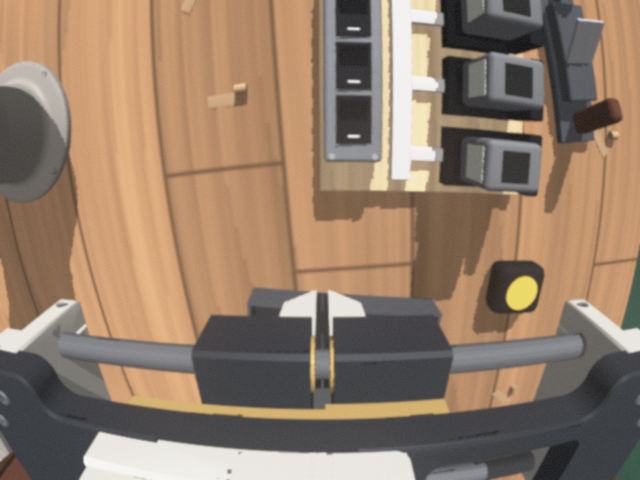

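```bash
python3 - <<'E'
from h import *
import pickle
P=pickle.load(open('w1.pkl','rb'))
for n,px,z in [('sw front-right',(326,160),58),('sw back-right',(381,159),58),('board fr',(320,190),18),('p4 top',(516,166),128),('p3 top',(517,80),128),('p4c1',(503,152),128),('p4c2',(530,182),128)]:
    print(n,np.round(ray('wrist',px,z,P)[:2],1))
plan((400,30,260,1.5))
E
```

```text
sw front-right [447.7 -99.3]
sw back-right [ 504.2 -101.5]
board fr [ 438.7 -136.7]
p4 top [ 621.2 -103.9]
p3 top [623.9 -24.5]
p4c1 [607.  -91.1]
p4c2 [ 637.5 -119. ]
(400, 30, 260, 1.5) 4 
 dp [[0.0443,-0.0131,0.0099],[0.0443,-0.013,0.0099],[0.0443,-0.013,0.0099],[0.0443,-0.013,0.0099]] 
 twist [np.float64(-0.02), np.float64(-0.02), np.float64(-0.02), np.float64(-0.02)]
```

Emit:
jog_arm(dp=[[0.0443,-0.0131,0.0],[0.0443,-0.013,0.0],[0.0443,-0.013,0.0],[0.0443,-0.013,0.0],[0,0,0],[0,0,0]], twist=[0,0,0,0,0,0])

```text
time: 3.05
tool_pos: [400.5, 29.2, 299.9]
tcp_rot: [3.141, 0.001, 1.498]
contact_force: [-0.2, -0.6, 0.6]
grip_width: 0.5
finger_force: 0.0
```

```bash
python3 - <<'E'
from h import *
import pickle
pickle.dump(bot.camera_params('wrist'),open('w2.pkl','wb'))
cap('wrist','w2'); o=bot.get_obs();print(o['tool_pos'],o['tcp_rot'],o['grip_width'])
E
```

```text
[400.62109227  29.02504916 299.86479143] [3.14145774e+00 5.73025055e-04 1.49771489e+00] 0.30243483030665036
```

View pics/w2.png

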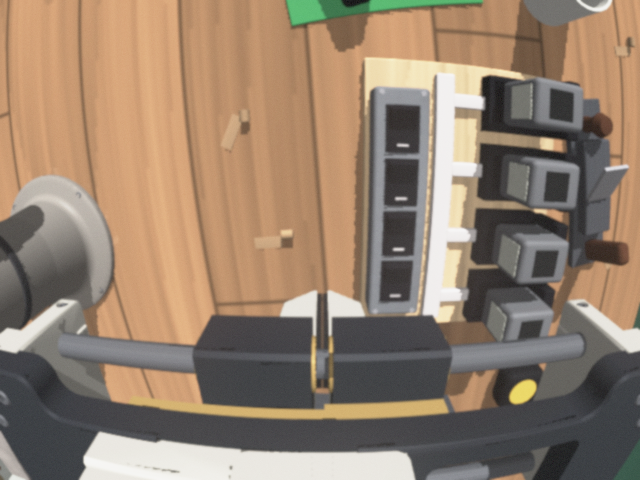

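```bash
python3 - <<'E'
from h import *
import pickle
P=pickle.load(open('w2.pkl','rb'))
for n,px,z in [('sw FL',(373,88),58),('sw BL',(428,88),58),('FR',(370,311),58),('BR',(416,312),58),('board fl',(365,58),18),('p1 top',(559,106),128),('p2',(552,182),128),('p3',(545,262),128)]:
    print(n,np.round(ray('wrist',px,z,P)[:2],1))
for n,p in(('1',(402,128)),('2',(401,182)),('3',(400,234)),('4',(397,282))):print(n,np.round(ray('wrist',p,62,P)[:2],1))
E
```

```text
sw FL [461.5 151.3]
sw BL [519.1 150.5]
FR [448.1 -95.3]
BR [ 503.4 -102.2]
board fl [460.8 190.4]
p1 top [632.8 133.5]
p2 [625.3  59.7]
p3 [625.8 -22.7]
1 [488.1 109. ]
2 [484.8  53.1]
3 [482.6  -3.1]
4 [479.1 -59.1]
```

```bash
python3 - <<'E'
from h import *
plan((477.5,-93,130,1.519),(477.5,-93,81,1.519),(489.7,143,81,1.519))
E
```

```text
(477.5, -93, 130, 1.519) 4 
 dp [[-0.029,0.0214,0.0425],[-0.0291,0.0212,0.0425],[-0.0292,0.0211,0.0425],[-0.0294,0.0209,0.0425]] 
 twist [np.float64(-0.3), np.float64(-0.3), np.float64(-0.3), np.float64(-0.3)]
(477.5, -93, 81, 1.519) 1 
 dp [[0.0,0.0,0.049]] 
 twist [np.float64(-0.0)]
(489.7, 143, 81, 1.519) 4 
 dp [[0.0591,0.0,0.0],[0.0591,0.0,0.0],[0.0591,0.0,0.0],[0.0591,0.0,0.0]] 
 twist [np.float64(-0.0), np.float64(-0.0), np.float64(-0.0), np.float64(-0.0)]
```

Emit:
jog_arm(dp=[[-0.029,0.0214,0.0425],[-0.0291,0.0212,0.0425],[-0.0292,0.0211,0.0425],[-0.0294,0.0209,0.0425],[0,0,0],[0,0,0.025],[0,0,0.024],[0,0,0],[0,0,0]], twist=[-0.3,-0.3,-0.3,-0.3,0,0,0,0,0])

```text
time: 4.22
tool_pos: [477.9, -91.7, 82.2]
tcp_rot: [3.14, 0.0, 1.52]
contact_force: [0.7, 1.0, -0.3]
grip_width: 0.6
finger_force: 0.0
```

Emit:
jog_arm(dp=[[0,0,0],[0,0,0]], twist=[0,0])

```text
time: 4.47
tool_pos: [477.8, -91.4, 81.7]
tcp_rot: [3.14, 0.0, 1.521]
contact_force: [-0.6, 0.2, -0.2]
grip_width: 0.2
finger_force: 0.0
```

Emit:
jog_arm(dp=[[0.02,0,0.0007],[0.02,0,0],[0.02,0,0],[0.02,0,0],[0.02,0,0],[0.02,0,0],[0.02,0,0],[0.02,0,0],[0.02,0,0],[0.02,0,0]], twist=[0,0,0,0,0,0,0,0,0,0])

```text
time: 5.72
tool_pos: [488.0, 108.0, 81.3]
tcp_rot: [3.14, 0.002, 1.522]
contact_force: [-2.1, -12.9, 18.4]
grip_width: 0.0
finger_force: 9.0
```

Emit:
jog_arm(dp=[[0.018,0,0],[0.018,0,0],[0,0,0],[0,0,0]], twist=[0,0,0,0])

```text
time: 6.22
tool_pos: [488.9, 144.2, 79.9]
tcp_rot: [-3.141, 0.0, 1.521]
contact_force: [0.1, -0.3, -0.1]
grip_width: 0.4
finger_force: 0.0
```

```bash
python3 - <<'E'
from h import *
a=cap('side','s2')[220:320,230:300]; b=cap('scene','c2')[200:300,290:390]
a=cv2.resize(a,(420,600),interpolation=2); b=cv2.resize(b,(380,600),interpolation=2); cv2.imwrite('pics/sw.png',np.hstack([a,b]))
E
```

```text
(no output)
```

View pics/sw.png

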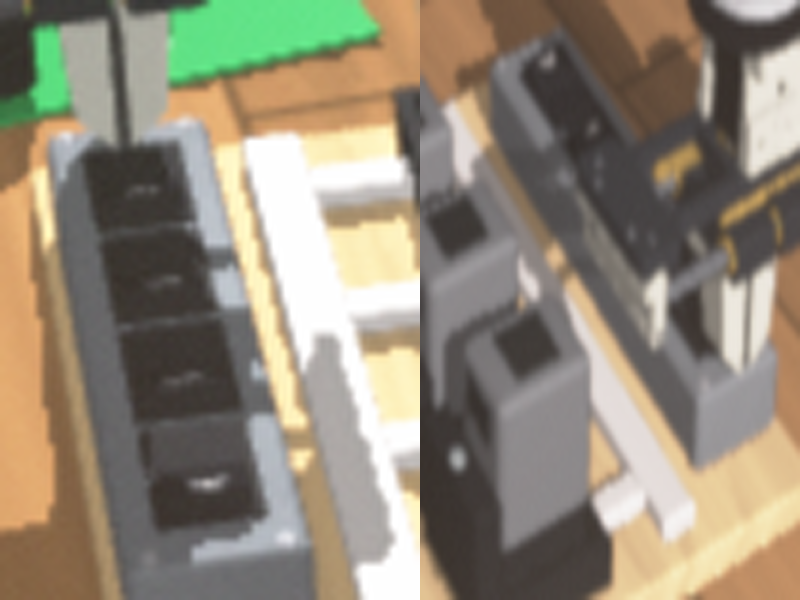

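Emit:
jog_arm(dp=[[0.03,0,-0.03],[0.04,-0.03,-0.03],[0,-0.06,0],[0,-0.04,0],[0,0,0]], twist=[0,0,0,0,0])

```text
time: 6.95
tool_pos: [360.3, 220.4, 140.2]
tcp_rot: [-3.14, 0.001, 1.522]
contact_force: [0.9, 0.3, 0.4]
grip_width: 0.8
finger_force: 0.0
```

```bash
python3 - <<'E'
from h import *
cap('side','s3'); cap('wrist','w3')
r=[]
for f in('s3','side0'):
    a=cv2.imread(f'pics/{f}.png')[235:312,242:282]; r.append(cv2.resize(a,(310,590),interpolation=2))
cv2.imwrite('pics/sw2.png',np.hstack(r))
print(bot.get_obs()['tool_pos'])
E
```

```text
[363.68916343 220.70013541 140.57791063]
```

View pics/sw2.png

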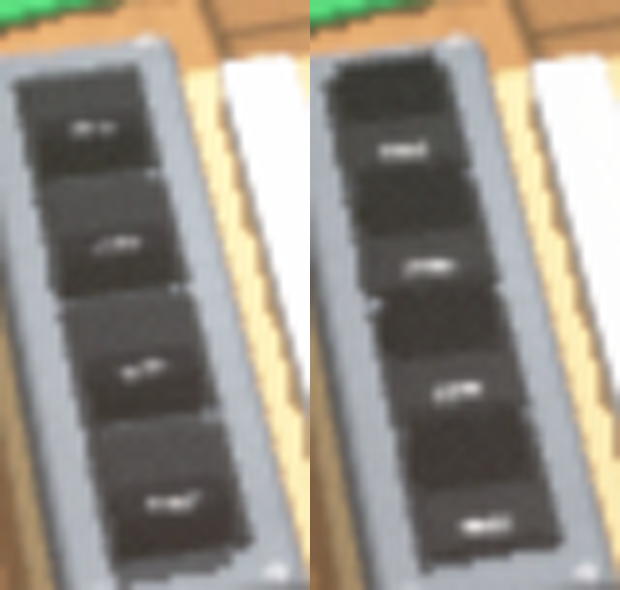

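Emit:
jog_arm(dp=[[0,0.045,-0.045],[0,0.045,-0.045],[0.02,0.02,-0.05],[0,0,0],[0,0,0]], twist=[0,0,0,0,0], jaw=0.07)

```text
time: 7.68
tool_pos: [472.5, 234.7, 277.6]
tcp_rot: [-3.14, 0.001, 1.52]
contact_force: [-0.7, -0.4, 0.0]
grip_width: 45.9
finger_force: 0.0
```

```bash
python3 - <<'E'
from h import *
import pickle
pickle.dump(bot.camera_params('wrist'),open('w4.pkl','wb'))
im=cap('wrist','w4'); P=pickle.load(open('w4.pkl','rb'))
for d in bot.masks_of('wrist','thermometer'):print(d['confidence'],d['bbox']); np.save(f"m{d['confidence']:.2f}.npy",d['pixels'])
h=cv2.cvtColor(im,cv2.COLOR_BGR2HSV); g=cv2.inRange(h,(50,100,50),(85,255,255))
c=max(cv2.findContours(g,0,2)[0],key=cv2.contourArea); print(cv2.boundingRect(c))
o=bot.get_obs();print(o['tool_pos'],o['tcp_rot'][2])
E
```

```text
0.58 [301.6, 95.8, 148.8, 191.7]
(208, 0, 238, 203)
[471.62070721 234.67352075 277.0493838 ] 1.5204496119758986
```

View pics/w4.png

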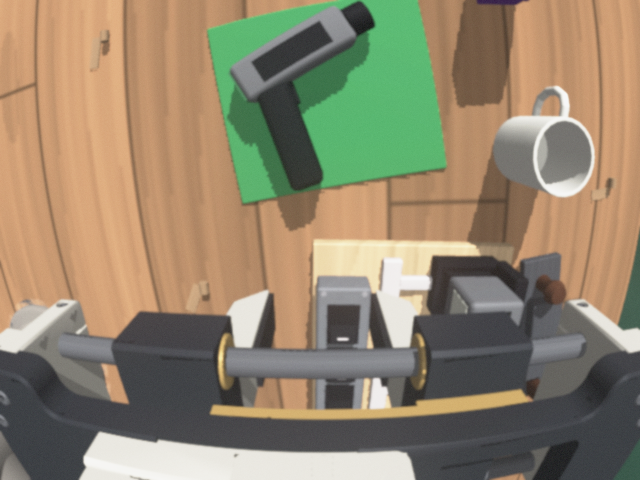

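```bash
cat >> h.py <<'E'
from scipy.optimize import minimize
def poly3(pts,z0,z1): return np.array([[x,y,z] for x,y in pts for z in(z0,z1)],float)
d=np.array([-22,-106])/np.hypot(22,106); n=np.array([-d[1],d[0]])*18
A,B=np.array([-42,27.]),np.array([-64,-79.])
TH=[poly3([(-70,27),(60,27),(60,73),(-70,73)],0,38),poly3([(60,34),(85,34),(85,66),(60,66)],4,34),poly3([A+n,A-n,B-n,B+n],0,38)]
def render(c,P,parts,x,y,yaw,z,shape=(480,640)):
    m=np.zeros(shape,np.uint8); C,S=np.cos(yaw),np.sin(yaw); R=np.array([[C,-S,0],[S,C,0],[0,0,1]])
    for p in parts:
        q=proj(c,p@R.T+[x,y,z],P)
        cv2.fillConvexPoly(m,np.round(cv2.convexHull(q.astype(np.float32))*16).astype(np.int32),1,cv2.LINE_8,4)
    return m>0
def fit(c,P,parts,mask,x0,z,valid=None):
    v=np.ones(mask.shape,bool) if valid is None else valid
    def f(u):
        m=render(c,P,parts,*u,z); return 1-(m&mask&v).sum()/max(1,((m|mask)&v).sum())
    best=None
    for k in range(2):
        for dy in(-.1,0,.1):
            x=np.array(x0 if best is None else best.x)+[0,0,dy]
            r=minimize(f,x,method='Nelder-Mead',options=dict(initial_simplex=np.array([x,x+[15,0,0],x+[0,15,0],x+[0,0,.1]]),xatol=.1,fatol=1e-4))
            if best is None or r.fun<best.fun: best=r
    return best.x,1-best.fun
E
python3 - <<'E'
from h import *
import pickle,glob
P=pickle.load(open('w4.pkl','rb')); m=np.load('m0.58.npy')
x,q=fit('wrist',P,TH,m,[465,340,.45],4); print('therm',x,q)
C,S=np.cos(x[2]),np.sin(x[2]); g=x[:2]+[C*15-S*50,S*15+C*50]; print('grip',g)
im=cv2.imread('pics/w4.png'); h=cv2.cvtColor(im,cv2.COLOR_BGR2HSV); gr=cv2.inRange(h,(50,100,50),(85,255,255))
c=max(cv2.findContours(gr,0,2)[0],key=cv2.contourArea); mm=np.zeros((480,640),np.uint8); cv2.fillConvexPoly(mm,cv2.convexHull(c),1)
M=[poly3([(-120,-105),(120,-105),(120,105),(-120,105)],0,4)]
v=np.ones((480,640),bool); v[:12]=0
print('mat',fit('wrist',P,M,mm>0,[488,357,.14],0,v))
o=im.copy(); 
for mk,cl in((render('wrist',P,TH,*x,4),(0,0,255)),): cv2.drawContours(o,cv2.findContours(mk.astype(np.uint8),0,2)[0],-1,cl,1)
# other cameras
for cam,f in(('side','side0'),('scene','scene0')):
    im2=cv2.imread(f'pics/{f}.png');gr=cv2.inRange(cv2.cvtColor(im2,cv2.COLOR_BGR2HSV),(50,100,50),(80,255,255)); gr[:160]*= (cam=='scene')
    gr[:,380:]*=(cam=='scene')
    c=max(cv2.findContours(gr,0,2)[0],key=cv2.contourArea); mm=np.zeros((480,640),np.uint8); cv2.fillConvexPoly(mm,cv2.convexHull(c),1)
    print('mat',cam,fit(cam,bot.camera_params(cam),M,mm>0,[488,357,.14],0))
cv2.imwrite('pics/o.png',cv2.resize(o[0:230,180:480],None,fx=2,fy=2))
plan((g[0],g[1],120,x[2]))
E
```

```text
therm [478.86692661 358.84301979   0.49361184] 0.9419477348765711
grip [468.38585294 409.98152871]
mat (array([4.86000811e+02, 3.60257777e+02, 1.33896169e-01]), np.float64(0.9924950554065404))
mat side (array([4.86312658e+02, 3.60195830e+02, 1.38049708e-01]), np.float64(0.9700022899015343))
mat scene (array([4.84180571e+02, 3.60459467e+02, 1.40899102e-01]), np.float64(0.8655619092076088))
(np.float64(468.385852939211), np.float64(409.98152871155213), 120, np.float64(0.4936118413431989)) 6 
 dp [[0.0292,-0.002,0.0262],[0.0284,-0.0069,0.0262],[0.0268,-0.0117,0.0262],[0.0244,-0.0161,0.0262],[0.0213,-0.02,0.0262],[0.0176,-0.0233,0.0262]] 
 twist [np.float64(9.81), np.float64(9.81), np.float64(9.81), np.float64(9.81), np.float64(9.81), np.float64(9.81)]
```

View pics/o.png

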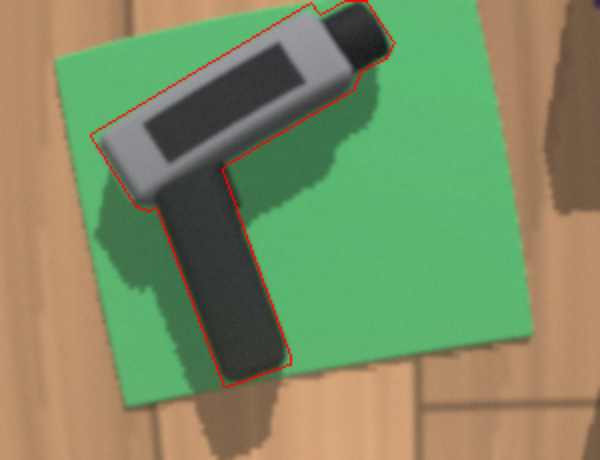

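Emit:
jog_arm(dp=[[0.0292,-0.002,0.0262],[0.0284,-0.0069,0.0262],[0.0268,-0.0117,0.0262],[0.0244,-0.0161,0.0262],[0.0213,-0.02,0.0262],[0.0176,-0.0233,0.0262],[0,0,0],[0,0,0]], twist=[9.81,9.81,9.81,9.81,9.81,9.81,0,0], jaw=0.075)

```text
time: 8.78
tool_pos: [468.7, 410.0, 121.1]
tcp_rot: [3.141, 0.001, 0.496]
contact_force: [0.4, 0.1, 0.3]
grip_width: 75.1
finger_force: 0.0
```

```bash
python3 - <<'E'
from h import *
P=bot.camera_params('wrist');bot.capture('wrist')
r=bot.masks_of('wrist','thermometer')
for d in r:print(d['confidence'],d['bbox'])
v=np.ones((480,640),bool); v[280:]=0
x,q=fit('wrist',P,TH,r[0]['pixels'],[478.9,358.8,.49],4,v); print('therm w',x,q)
im=cap('side','s5'); r=bot.masks_of('side','thermometer'); print([(d['confidence'],d['bbox']) for d in r])
x,q=fit('side',bot.camera_params('side'),TH,r[0]['pixels'],[478.9,358.8,.49],4); print('therm side',x,q)
x0=[478.9,358.8,.4936]
plan((468.4,410,60,.4936),(468.4,410,26,.4936))
E
```

```text
0.93 [373.6, 249.3, 176.3, 196.4]
therm w [477.85938579 357.98795244   0.49608186] 0.9548022598870056
[(0.73, [223.2, 211.6, 60.1, 54.2]), (0.38, [344.0, 292.1, 41.0, 50.5])]
therm side [481.46404274 359.05851077   0.48921762] 0.8553696708041014
(468.4, 410, 60, 0.4936) 2 
 dp [[-0.0005,-0.0002,0.0312],[-0.0005,-0.0002,0.0312]] 
 twist [np.float64(-0.0), np.float64(-0.0)]
(468.4, 410, 26, 0.4936) 1 
 dp [[0.0,0.0,0.034]] 
 twist [np.float64(-0.0)]
```

Emit:
jog_arm(dp=[[-0.0005,0,0.04],[0,0,0.035],[0,0,0.02],[0,0,0],[0,0,0]], twist=[0,0,0,0,0])

```text
time: 9.6
tool_pos: [469.2, 410.5, 27.7]
tcp_rot: [-3.142, -0.002, 0.494]
contact_force: [0.1, -0.2, 0.9]
grip_width: 75.2
finger_force: 0.0
```

Emit:
jog_arm(dp=[[0,0,0],[0,0,0],[0,0,0],[0,0,0],[0,0,0]], twist=[0,0,0,0,0], jaw=0.03)

```text
time: 10.22
tool_pos: [468.5, 410.4, 26.7]
tcp_rot: [3.141, -0.0, 0.494]
contact_force: [-0.7, -0.9, 3.0]
grip_width: 45.8
finger_force: 30.0
```

```bash
python3 - <<'E'
from h import *
plan((460,380,130,.35),(441.5,146.7,103.7,-.052),v=45)
for a in((441.5,146.7,103.7,-.052),(437.4,66.9,103.7,-.052),(433.2,-13,103.7,-.052)):
    plan((a[0]-4.1,a[1]-79.9,103.7,-.052),start=a,v=40)
E
```

```text
(460, 380, 130, 0.35) 3 
 dp [[-0.0073,0.0076,-0.0344],[-0.0069,0.0079,-0.0344],[-0.0066,0.0083,-0.0344]] 
 twist [np.float64(2.75), np.float64(2.75), np.float64(2.75)]
(441.5, 146.7, 103.7, -0.052) 6 
 dp [[-0.0162,0.0355,0.0044],[-0.0138,0.0365,0.0044],[-0.0113,0.0373,0.0044],[-0.0088,0.038,0.0044],[-0.0063,0.0385,0.0044],[-0.0037,0.0388,0.0044]] 
 twist [np.float64(3.84), np.float64(3.84), np.float64(3.84), np.float64(3.84), np.float64(3.84), np.float64(3.84)]
(437.4, 66.79999999999998, 103.7, -0.052) 3 
 dp [[0.0,0.0267,0.0],[0.0,0.0267,0.0],[0.0,0.0267,0.0]] 
 twist [np.float64(-0.0), np.float64(-0.0), np.float64(-0.0)]
(433.29999999999995, -13.0, 103.7, -0.052) 3 
 dp [[0.0,0.0267,0.0],[0.0,0.0267,0.0],[0.0,0.0267,0.0]] 
 twist [np.float64(-0.0), np.float64(-0.0), np.float64(-0.0)]
(429.09999999999997, -92.9, 103.7, -0.052) 3 
 dp [[0.0,0.0267,0.0],[0.0,0.0267,0.0],[0.0,0.0267,0.0]] 
 twist [np.float64(-0.0), np.float64(-0.0), np.float64(-0.0)]
```

Emit:
jog_arm(dp=[[-0.0073,0.0076,-0.0344],[-0.0069,0.0079,-0.0344],[-0.0066,0.0083,-0.0344],[-0.0162,0.0355,0.0044],[-0.0138,0.0365,0.0044],[-0.0113,0.0373,0.0044],[-0.0088,0.038,0.0044],[-0.0063,0.0385,0.0044],[-0.0037,0.0388,0.0044],[0,0,0]], twist=[2.75,2.75,2.75,3.84,3.84,3.84,3.84,3.84,3.84,0])

```text
time: 11.48
tool_pos: [440.7, 144.8, 102.7]
tcp_rot: [3.141, 0.002, -0.056]
contact_force: [-0.4, 0.1, -1.5]
grip_width: 46.1
finger_force: 30.0
```

```bash
python3 - <<'E'
from h import *
P=bot.camera_params('wrist');o=bot.get_obs();print(o['tool_pos'],o['tcp_rot'],o['grip_width'],o['finger_force'])
im=cap('wrist','w6')
for k in range(4):
    s=120-80*k; c=np.array([626,17])+[.052*s,.9986*s]; q=proj('wrist',[[c[0],c[1],128]],P)[0]; cv2.circle(im,(int(q[0]),int(q[1])),3,(0,0,255),-1)
r=bot.masks_of('wrist','thermometer')
print([d['confidence'] for d in r])
t=o['tool_pos'];yaw=o['tcp_rot'][2];C,S=np.cos(yaw),np.sin(yaw)
x0=[t[0]-(C*15-S*50),t[1]-(S*15+C*50),yaw]; z=t[2]-22.7
v=np.ones((480,640),bool); v[280:]=0
if r: print(x0,fit('wrist',P,TH,r[0]['pixels'],x0,z,v))
cv2.drawContours(im,cv2.findContours(render('wrist',P,TH,*x0,z).astype(np.uint8),0,2)[0],-1,(0,0,255),1)
cv2.imwrite('pics/o6.png',im)
E
```

```text
[440.73635089 144.78567783 102.70169144] [ 3.14094021e+00  1.75965639e-03 -5.59934705e-02] 46.09770093322627 29.988040924072266
[0.55]
[np.float64(422.9616484671914), np.float64(95.703502308184), np.float64(-0.0559934704601075)] (array([ 4.22606764e+02,  9.50563245e+01, -4.63689824e-02]), np.float64(0.9301500241974512))
```

View pics/o6.png

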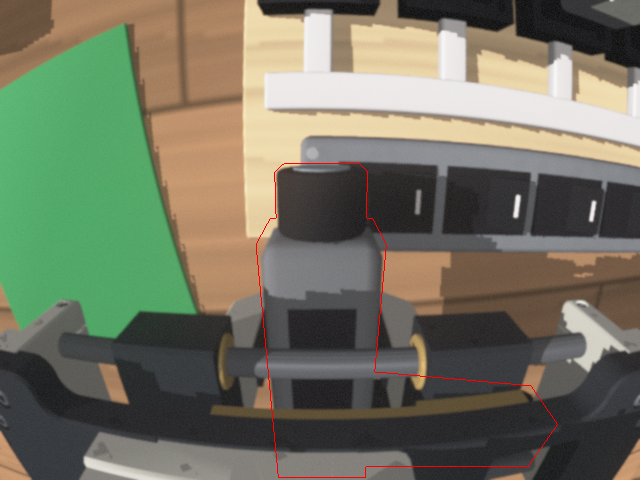

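Emit:
jog_arm(dp=[[0,0,0],[0,0,0],[0,0,0],[0,0,0],[0,0,0],[0,0,0],[0,0,0],[0,0,0],[0,0,0],[0,0,0]], twist=[0,0,0,0,0,0,0,0,0,0])

```text
time: 12.82
tool_pos: [441.4, 146.7, 103.2]
tcp_rot: [3.142, -0.0, -0.052]
contact_force: [0.5, 0.0, -1.7]
grip_width: 46.0
finger_force: 3.0
```

Emit:
jog_arm(dp=[[0,0,0],[0,0,0],[0,0,0],[0,0,0],[0,0,0],[0,0,0],[0,0,0],[0,0,0],[0,0,0],[0,0,0]], twist=[0,0,0,0,0,0,0,0,0,0])

```text
time: 14.08
tool_pos: [441.4, 146.7, 103.2]
tcp_rot: [3.142, -0.0, -0.052]
contact_force: [-0.3, 0.1, -1.9]
grip_width: 45.8
finger_force: 30.0
```

```bash
cat > chk.py <<'E'
from h import *
import sys
P=bot.camera_params('wrist');o=bot.get_obs()
im=cap('wrist',sys.argv[1]); r=bot.masks_of('wrist','thermometer')
t=o['tool_pos'];yaw=o['tcp_rot'][2];C,S=np.cos(yaw),np.sin(yaw)
x0=[t[0]-(C*15-S*50),t[1]-(S*15+C*50),yaw]; z=t[2]-22.7
v=np.ones((480,640),bool); v[280:]=0
if r: print(x0,fit('wrist',P,TH,r[0]['pixels'],x0,z,v))
cv2.drawContours(im,cv2.findContours(render('wrist',P,TH,*x0,z).astype(np.uint8),0,2)[0],-1,(0,0,255),1)
s=bot.capture('side'); a=cv2.resize(im[100:420,200:600],(400,320)); b=cv2.resize(s[170:330,150:350],(400,320))
cv2.imwrite(f'pics/{sys.argv[1]}o.png',np.hstack([a,b]))
E
python3 chk.py w7
```

```text
[np.float64(423.77640874964203), np.float64(97.53677901140564), np.float64(-0.05243911388326428)] (array([ 4.23776409e+02,  9.75367790e+01, -1.52439114e-01]), np.float64(0.0))
```

View pics/w7o.png

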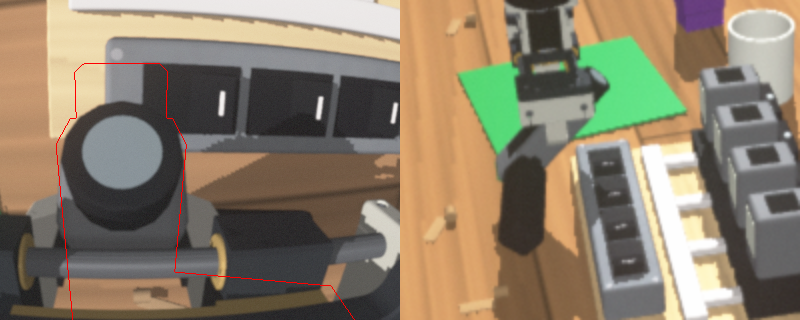

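```bash
python3 - <<'E'
from h import *
plan((424.8,402.1,165,.135),(424.8,402.1,100,.135),v=42)
E
```

```text
(424.8, 402.1, 165, 0.135) 7 
 dp [[-0.0043,-0.0363,-0.0088],[-0.0033,-0.0364,-0.0088],[-0.0023,-0.0365,-0.0088],[-0.0014,-0.0365,-0.0088],[-0.0004,-0.0366,-0.0088],[0.0006,-0.0366,-0.0088],[0.0016,-0.0365,-0.0088]] 
 twist [np.float64(-1.53), np.float64(-1.53), np.float64(-1.53), np.float64(-1.53), np.float64(-1.53), np.float64(-1.53), np.float64(-1.53)]
(424.8, 402.1, 100, 0.135) 2 
 dp [[0.0,0.0,0.0325],[0.0,0.0,0.0325]] 
 twist [np.float64(-0.0), np.float64(-0.0)]
```

Emit:
jog_arm(dp=[[0,0,-0.05],[-0.0043,-0.0363,-0.0118],[-0.0033,-0.0364,0],[-0.0023,-0.0365,0],[-0.0014,-0.0365,0],[-0.0004,-0.0366,0],[0.0006,-0.0366,0],[0.0016,-0.0365,0],[0,0,0.0325],[0,0,0.0325]], twist=[0,-1.53,-1.53,-1.53,-1.53,-1.53,-1.53,-1.53,0,0])

```text
time: 15.48
tool_pos: [424.5, 402.7, 99.1]
tcp_rot: [-3.141, -0.001, 0.136]
contact_force: [-0.8, 0.7, -1.3]
grip_width: 45.7
finger_force: 30.0
```

```bash
python3 - <<'E'
from h import *
o=bot.get_obs();print(o['tool_pos'],o['tcp_rot'],o['finger_force'])
b=cap('side','s8')[160:300,150:330]; a=cap('scene','c8')[230:410,360:540]; 
cv2.imwrite('pics/s8o.png',np.hstack([cv2.resize(a,(400,400)),cv2.resize(b,(400,400))]))
E
```

```text
[424.5469048  402.71436476  99.14436687] [-3.14143699e+00 -5.87582901e-04  1.35664767e-01] 29.995645880699158
```

View pics/s8o.png

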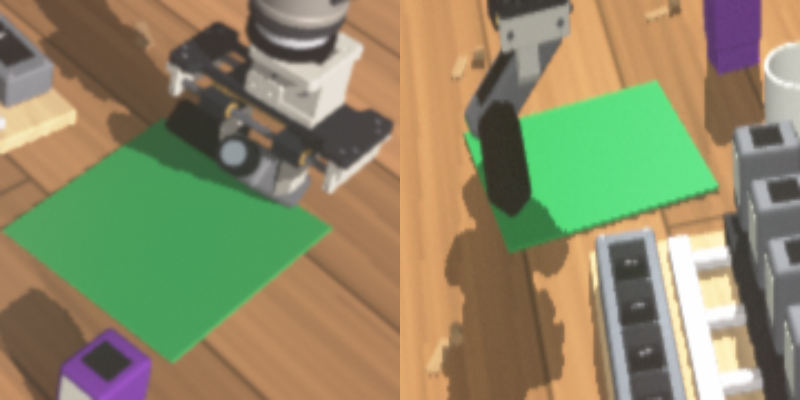

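Emit:
jog_arm(dp=[[0.01,0,0.006],[0.01,0,0.006],[0.01,0,0.006],[0.01,0,0.006],[0.009,0,0.006],[0.009,0,0.006],[0.008,0,0.006]], twist=[0,0,0,0,0,0,0])

```text
time: 16.45
tool_pos: [490.8, 410.9, 57.4]
tcp_rot: [3.141, 0.0, 0.134]
contact_force: [-1.9, -1.3, 2.3]
grip_width: 45.7
finger_force: 30.0
```

Contact with low force; continue down.

Emit:
jog_arm(dp=[[0.008,0,0.006],[0.007,0,0.006],[0.006,0,0.006],[0.005,0,0.006],[0.003,0,0.005],[0,0,0],[0,0,0]], twist=[0,0,0,0,0,0,0])

```text
time: 17.32
tool_pos: [519.2, 414.9, 28.7]
tcp_rot: [-3.141, -0.001, 0.135]
contact_force: [-0.1, 0.7, -1.6]
grip_width: 46.0
finger_force: 30.0
```

```bash
sed -i "s/b=cv2.resize(s\[170:330,150:350\],(400,320))/b=cv2.resize(s[160:300,150:330],(400,320))/" chk.py; python3 chk.py w9
```

```text
[np.float64(511.084837815628), np.float64(363.3879787265821), np.float64(0.13462517000754648)] (array([5.06452335e+02, 3.60170305e+02, 1.65170366e-01]), np.float64(0.91552210724365))
```

View pics/w9o.png

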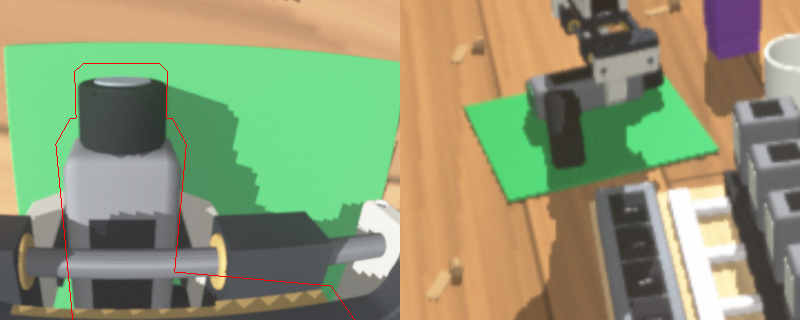

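Emit:
jog_arm(dp=[[0.002,0,0.002],[0,0,0.002],[0,0,0],[0,0,0]], twist=[0,0,0,0])

```text
time: 17.98
tool_pos: [520.2, 415.2, 28.2]
tcp_rot: [-3.141, 0.0, 0.135]
contact_force: [-9.4, -4.7, 19.6]
grip_width: 45.8
finger_force: 30.0
```

Emit:
jog_arm(dp=[[0,0,0],[0,0,0],[0,0,0],[0,0,0],[0,0,0],[0,0,0]], twist=[0,0,0,0,0,0], jaw=0.075)

```text
time: 18.73
tool_pos: [520.9, 415.1, 24.8]
tcp_rot: [3.141, 0.0, 0.135]
contact_force: [0.1, -0.5, 0.7]
grip_width: 75.3
finger_force: 0.0
```

```bash
sed -i 's/z=t\[2\]-22.7/z=float(sys.argv[2]) if len(sys.argv)>2 else t[2]-22.7/' chk.py; python3 chk.py w10 4; python3 - <<'E'
from h import *
o=bot.get_obs();print(o['tool_pos'],o['tcp_rot'][2])
bot.capture('side'); r=bot.masks_of('side','thermometer'); print(r[0]['confidence'],r[0]['bbox'])
print(fit('side',bot.camera_params('side'),TH,r[0]['pixels'],[508,362,.135],4))
E
```

```text
[np.float64(512.7236175741562), np.float64(363.522544213586), np.float64(0.13453144800203876)] (array([5.05234084e+02, 3.62787706e+02, 1.24097481e-01]), np.float64(0.9296808003811339))
[520.90849406 415.08586711  24.92844425] 0.1344791251393802
0.68 [241.1, 210.6, 60.0, 45.2]
(array([5.07403125e+02, 3.66259757e+02, 1.40740628e-01]), np.float64(0.67936694021102))
```

Emit:
jog_arm(dp=[[-0.008,0,-0.0015],[0,0,0],[0,0,0]], twist=[0,0,0])

```text
time: 19.35
tool_pos: [512.9, 414.1, 26.6]
tcp_rot: [-3.142, -0.0, 0.135]
contact_force: [0.2, -0.3, 0.2]
grip_width: 74.9
finger_force: 0.0
```

Emit:
jog_arm(dp=[[0,0,0],[0,0,0],[0,0,0],[0,0,0],[0,0,0],[0,0,0]], twist=[0,0,0,0,0,0], jaw=0.03)

```text
time: 20.1
tool_pos: [513.0, 414.0, 26.4]
tcp_rot: [3.141, -0.0, 0.134]
contact_force: [-0.6, 0.3, -0.9]
grip_width: 46.1
finger_force: 30.0
```

```bash
python3 - <<'E'
from h import *
o=bot.get_obs();print(o['tool_pos'],o['tcp_rot'],o['finger_force'])
plan((500,380,130,.1),(441.5,146.7,103.2,-.052),v=40)
E
python3 chk.py w11 4
```

```text
[513.03065004 413.98031834  26.39513292] [ 3.14147526e+00 -9.55341275e-06  1.34393261e-01] 29.99670535326004
(500, 380, 130, 0.1) 3 
 dp [[-0.0058,0.0106,-0.0345],[-0.0057,0.0107,-0.0345],[-0.0056,0.0108,-0.0345]] 
 twist [np.float64(0.66), np.float64(0.66), np.float64(0.66)]
(441.5, 146.7, 103.2, -0.052) 7 
 dp [[-0.0116,0.0323,0.0038],[-0.0109,0.0326,0.0038],[-0.0102,0.0328,0.0038],[-0.0095,0.033,0.0038],[-0.0088,0.0332,0.0038],[-0.0081,0.0334,0.0038],[-0.0073,0.0336,0.0038]] 
 twist [np.float64(1.24), np.float64(1.24), np.float64(1.24), np.float64(1.24), np.float64(1.24), np.float64(1.24), np.float64(1.24)]
[np.float64(504.8653612979928), np.float64(362.4213418170634), np.float64(0.13439326137282803)] (array([5.06042743e+02, 3.61493805e+02, 1.45300759e-01]), np.float64(0.9185488861386139))
```

Emit:
jog_arm(dp=[[-0.0058,0.0106,-0.0345],[-0.0057,0.0107,-0.0345],[-0.0056,0.0108,-0.0345],[-0.0116,0.0323,0.0038],[-0.0109,0.0326,0.0038],[-0.0102,0.0328,0.0038],[-0.0095,0.033,0.0038],[-0.0088,0.0332,0.0038],[-0.0081,0.0334,0.0038],[-0.0073,0.0336,0.0038]], twist=[0.66,0.66,0.66,1.24,1.24,1.24,1.24,1.24,1.24,1.24])

```text
time: 21.5
tool_pos: [441.1, 145.8, 103.3]
tcp_rot: [3.142, -0.0, -0.052]
contact_force: [0.4, -0.4, -1.9]
grip_width: 45.6
finger_force: 30.0
```

Emit:
jog_arm(dp=[[0,0,0],[0,0,0]], twist=[0,0])

```text
time: 21.75
tool_pos: [442.1, 147.1, 103.6]
tcp_rot: [-3.141, -0.001, -0.052]
contact_force: [-0.6, -0.1, -2.3]
grip_width: 45.8
finger_force: 30.0
```

```bash
python3 chk.py w12; python3 - <<'E'
from h import *
o=bot.get_obs();print(o['tool_pos'],o['tcp_rot'][2],o['finger_force'])
E
```

```text
[np.float64(424.48710566688436), np.float64(97.95212435068274), np.float64(-0.05182193618999098)] (array([ 4.24897325e+02,  9.84805452e+01, -6.41020237e-02]), np.float64(0.9248368522072936))
[441.9362829  147.5399734  103.47898393] -0.05048366721641617 29.997074604034424
```

Emit:
jog_arm(dp=[[0,0,0],[0,0,0],[0,0,0],[0,0,0],[0,0,0],[0,0,0],[0,0,0],[0,0,0],[0,0,0],[0,0,0]], twist=[0,0,0,0,0,0,0,0,0,0])

```text
time: 23.15
tool_pos: [441.6, 146.8, 103.4]
tcp_rot: [3.142, 0.0, -0.052]
contact_force: [-0.4, 0.8, -2.0]
grip_width: 45.9
finger_force: 30.0
```

Emit:
jog_arm(dp=[[0,0,0],[0,0,0],[0,0,0],[0,0,0],[0,0,0],[0,0,0],[0,0.0267,0],[0,0.0267,0],[0,0.0267,0],[0,0,0]], twist=[0,0,0,0,0,0,0,0,0,0])

```text
time: 24.4
tool_pos: [437.5, 65.6, 103.4]
tcp_rot: [3.141, -0.0, -0.054]
contact_force: [-0.3, -0.2, -1.4]
grip_width: 46.0
finger_force: 30.0
```

Emit:
jog_arm(dp=[[0,0,0],[0,0,0],[0,0,0],[0,0,0],[0,0,0],[0,0,0],[0,0,0],[0,0,0],[0,0,0],[0,0,0]], twist=[0,0,0,0,0,0,0,0,0,0])

```text
time: 25.65
tool_pos: [437.5, 66.8, 103.4]
tcp_rot: [3.141, -0.0, -0.052]
contact_force: [-0.2, 0.7, -2.2]
grip_width: 45.8
finger_force: 30.0
```

Emit:
jog_arm(dp=[[0,0,0],[0,0,0],[0,0,0],[0,0,0],[0,0,0],[0,0,0],[0,0.0267,0],[0,0.0267,0],[0,0.0267,0],[0,0,0]], twist=[0,0,0,0,0,0,0,0,0,0])

```text
time: 26.9
tool_pos: [433.5, -14.4, 103.4]
tcp_rot: [3.141, -0.0, -0.054]
contact_force: [-0.8, 0.3, -1.9]
grip_width: 45.6
finger_force: 30.0
```

```bash
python3 chk.py w13; python3 - <<'E'
from h import *
o=bot.get_obs();print(o['tool_pos'],o['tcp_rot'][2],o['finger_force'])
E
```

```text
[np.float64(415.76965127170723), np.float64(-63.509919111104395), np.float64(-0.0541305118782609)] (array([ 4.16051870e+02, -6.22014516e+01, -7.52565061e-02]), np.float64(0.9353504404442742))
[433.28894324 -12.71878491 103.37234022] -0.05159074361108984 29.997090697288513
```

Emit:
jog_arm(dp=[[0,0,0],[0,0,0],[0,0,0],[0,0,0],[0,0,0],[0,0,0],[0,0,0],[0,0,0],[0,0,0],[0,0,0]], twist=[0,0,0,0,0,0,0,0,0,0])

```text
time: 28.3
tool_pos: [433.4, -13.2, 103.4]
tcp_rot: [3.141, -0.0, -0.052]
contact_force: [0.6, 0.8, -1.1]
grip_width: 45.7
finger_force: 30.0
```

Emit:
jog_arm(dp=[[0,0,0],[0,0,0],[0,0,0],[0,0,0],[0,0,0],[0,0,0],[0,0.0267,0],[0,0.0267,0],[0,0.0267,0],[0,0,0]], twist=[0,0,0,0,0,0,0,0,0,0])

```text
time: 29.55
tool_pos: [429.4, -94.5, 103.4]
tcp_rot: [3.141, -0.001, -0.054]
contact_force: [0.6, 0.3, -1.0]
grip_width: 46.1
finger_force: 30.0
```

Emit:
jog_arm(dp=[[0,0,0],[0,0,0],[0,0,0],[0,0,0],[0,0,0],[0,0,0],[0,0,0],[0,0,0],[0,0,0],[0,0,0]], twist=[0,0,0,0,0,0,0,0,0,0])

```text
time: 30.8
tool_pos: [429.2, -93.2, 103.4]
tcp_rot: [3.141, -0.0, -0.052]
contact_force: [-0.4, -0.0, -1.2]
grip_width: 45.7
finger_force: 30.0
```

Emit:
jog_arm(dp=[[0,0,0],[0,0,0],[0,0,0],[0,0,0],[0,0,0],[0,0,0],[0,0,0],[0,0,0]], twist=[0,0,0,0,0,0,0,0])

```text
time: 31.8
tool_pos: [429.2, -93.2, 103.4]
tcp_rot: [3.142, -0.0, -0.052]
contact_force: [0.1, -0.2, -1.6]
grip_width: 46.0
finger_force: 30.0
```

```bash
python3 chk.py w14; python3 - <<'E'
from h import *
o=bot.get_obs();print(o['tool_pos'],o['tcp_rot'][2],o['finger_force'])
# back: origin at mat centre, yaw .135 -> TCP
C,S=np.cos(.135),np.sin(.135); g=(486+C*14-S*50,360+S*14+C*50); print(g)
plan((441,147,130,-.02),(g[0],g[1],120,.135),(g[0],g[1],28,.135),v=45)
E
```

```text
[np.float64(411.67589105999355), np.float64(-142.36477958801615), np.float64(-0.05152575002896409)] (array([ 4.11675891e+02, -1.42364780e+02, -1.51525750e-01]), np.float64(0.0))
[429.22850622 -93.18163082 103.38359641] -0.051539550482007535 29.997108578681946
(np.float64(493.14310308649624), np.float64(411.42933091433025))
(441, 147, 130, -0.02) 6 
 dp [[-0.0001,-0.0401,-0.0044],[0.0001,-0.0401,-0.0044],[0.0003,-0.0401,-0.0044],[0.0005,-0.0401,-0.0044],[0.0007,-0.0401,-0.0044],[0.001,-0.0401,-0.0044]] 
 twist [np.float64(-0.3), np.float64(-0.3), np.float64(-0.3), np.float64(-0.3), np.float64(-0.3), np.float64(-0.3)]
(np.float64(493.14310308649624), np.float64(411.42933091433025), 120, 0.135) 6 
 dp [[0.0078,-0.0442,0.0017],[0.0089,-0.044,0.0017],[0.0101,-0.0438,0.0017],[0.0112,-0.0435,0.0017],[0.0123,-0.0432,0.0017],[0.0134,-0.0429,0.0017]] 
 twist [np.float64(-1.48), np.float64(-1.48), np.float64(-1.48), np.float64(-1.48), np.float64(-1.48), np.float64(-1.48)]
(np.float64(493.14310308649624), np.float64(411.42933091433025), 28, 0.135) 3 
 dp [[0.0,0.0,0.0307],[0.0,0.0,0.0307],[0.0,0.0,0.0307]] 
 twist [np.float64(-0.0), np.float64(-0.0), np.float64(-0.0)]
```

```bash
python3 - <<'E'
from h import *
P=bot.camera_params('wrist');bot.capture('wrist')
t=[429.2,-93.2];yaw=-.052
x0=[411.7,-142.4,yaw]
v=np.ones((480,640),bool); v[280:]=0
for d in bot.masks_of('wrist','thermometer'):
    print(d['confidence'],d['bbox'],fit('wrist',P,TH,d['pixels'],x0,80.7,v))
a=cv2.imread('pics/w13.png')[160:245,270:370].astype(int);b=cv2.imread('pics/w14.png')[160:245,270:370].astype(int);print(abs(a-b).mean())
E
```

```text
0.89 [398.8, 284.4, 273.1, 254.8] (array([ 4.12327276e+02, -1.42437940e+02, -5.63434978e-02]), np.float64(0.9262931365767427))
7.548588235294118
```

Emit:
jog_arm(dp=[[0,-0.0401,-0.0044],[0,-0.0401,-0.0044],[0.0003,-0.0401,-0.0044],[0.0005,-0.0401,-0.0044],[0.0007,-0.0401,-0.0044],[0.001,-0.0401,-0.0044]], twist=[-0.3,-0.3,-0.3,-0.3,-0.3,-0.3])

```text
time: 32.8
tool_pos: [440.9, 148.5, 130.0]
tcp_rot: [3.141, -0.0, -0.02]
contact_force: [1.4, 0.6, -2.1]
grip_width: 45.7
finger_force: 30.0
```

Emit:
jog_arm(dp=[[0.0078,-0.0442,0.0017],[0.0089,-0.044,0.0017],[0.0101,-0.0438,0.0017],[0.0112,-0.0435,0.0017],[0.0123,-0.0432,0.0017],[0.0134,-0.0429,0.0017],[0,0,0.03],[0,0,0.03],[0,0,0.024],[0,0,0]], twist=[-1.48,-1.48,-1.48,-1.48,-1.48,-1.48,0,0,0,0])

```text
time: 34.05
tool_pos: [491.7, 410.7, 33.2]
tcp_rot: [3.139, 0.005, 0.135]
contact_force: [0.3, 0.3, -0.5]
grip_width: 45.9
finger_force: 30.0
```

Emit:
jog_arm(dp=[[0,0,0],[0,0,0]], twist=[0,0])

```text
time: 34.3
tool_pos: [493.8, 412.0, 37.0]
tcp_rot: [-3.141, -0.002, 0.135]
contact_force: [0.1, 0.3, -0.6]
grip_width: 45.8
finger_force: 30.0
```

Emit:
jog_arm(dp=[[0,0,0.005],[0,0,0.004],[0,0,0],[0,0,0]], twist=[0,0,0,0])

```text
time: 34.8
tool_pos: [492.9, 411.5, 26.4]
tcp_rot: [3.141, 0.0, 0.135]
contact_force: [-1.0, -0.3, -1.6]
grip_width: 46.0
finger_force: 30.0
```

Emit:
jog_arm(dp=[[0,0,0],[0,0,0],[0,0,0],[0,0,0]], twist=[0,0,0,0], jaw=0.075)

```text
time: 35.3
tool_pos: [493.1, 411.6, 26.6]
tcp_rot: [3.142, -0.0, 0.135]
contact_force: [-0.2, 0.5, 0.2]
grip_width: 74.7
finger_force: 0.0
```

Emit:
jog_arm(dp=[[0,0,-0.03],[0,0,-0.05],[0,0,-0.06],[0,0,-0.06],[0,0,0],[0,0,0]], twist=[0,0,0,0,0,0])

```text
time: 36.05
tool_pos: [492.7, 411.4, 226.1]
tcp_rot: [3.141, 0.001, 0.135]
contact_force: [-0.4, 0.4, -0.6]
grip_width: 75.0
finger_force: 0.0
```

```bash
python3 - <<'E'
from h import *
P=bot.camera_params('wrist');bot.capture('wrist'); o=bot.get_obs(); print(o['tool_pos'],o['tcp_rot'][2])
v=np.ones((480,640),bool); v[280:]=0
for d in bot.masks_of('wrist','thermometer'): print(d['confidence'],d['bbox'],fit('wrist',P,TH,d['pixels'],[486,360,.135],4,v))
bot.capture('side'); 
for d in bot.masks_of('side','thermometer'): print(d['confidence'],d['bbox'],fit('side',bot.camera_params('side'),TH,d['pixels'],[486,360,.135],4))
plan((500,50,250,-.052),(430,17,300,-.052))
E
```

```text
[492.41566358 411.11491801 225.04337797] 0.134770353814053
0.8 [332.5, 246.9, 149.8, 162.5] (array([4.56039785e+02, 3.89734601e+02, 1.44731714e-01]), np.float64(0.939610505628015))
0.75 [219.1, 206.8, 63.6, 49.0] (array([4.58037486e+02, 3.93013335e+02, 1.69430237e-01]), np.float64(0.9094138543516874))
0.31 [306.7, 281.6, 145.8, 138.1] (array([4.86e+02, 3.60e+02, 3.50e-02]), np.float64(0.0))
(500, 50, 250, -0.052) 7 
 dp [[-0.0059,0.0513,-0.0036],[-0.0045,0.0514,-0.0036],[-0.0031,0.0515,-0.0036],[-0.0018,0.0516,-0.0036],[-0.0004,0.0516,-0.0036],[0.001,0.0516,-0.0036],[0.0024,0.0516,-0.0036]] 
 twist [np.float64(1.53), np.float64(1.53), np.float64(1.53), np.float64(1.53), np.float64(1.53), np.float64(1.53), np.float64(1.53)]
(430, 17, 300, -0.052) 2 
 dp [[-0.0341,0.0183,-0.025],[-0.0341,0.0183,-0.025]] 
 twist [np.float64(-0.0), np.float64(-0.0)]
```

Emit:
jog_arm(dp=[[-0.0059,0.0513,-0.0036],[-0.0045,0.0514,-0.0036],[-0.0031,0.0515,-0.0036],[-0.0018,0.0516,-0.0036],[-0.0004,0.0516,-0.0036],[0.001,0.0516,-0.0036],[0.0024,0.0516,-0.0036],[0,0,0],[0,0,0]], twist=[1.53,1.53,1.53,1.53,1.53,1.53,1.53,0,0], jaw=0.06)

```text
time: 37.38
tool_pos: [500.3, 50.7, 251.2]
tcp_rot: [-3.141, 0.001, -0.052]
contact_force: [-0.6, -0.2, 0.2]
grip_width: 60.5
finger_force: 0.0
```

```bash
python3 - <<'E'
from h import *
P=bot.camera_params('wrist'); im=cap('wrist','w15'); o=bot.get_obs(); print(o['tool_pos'],o['tcp_rot'][2])
PK=[poly3([(-31,-24),(31,-24),(31,24),(-31,24)],36,96)]
rs=bot.masks_of('wrist','pack1')
for d in rs:
    if d['confidence']<.4: continue
    x0=ray('wrist',d['bbox'][:2],100,P)
    v=np.ones((480,640),bool); v[285:]=0
    print(round(d['confidence'],2),np.round(d['bbox']),fit('wrist',P,PK,d['pixels'],[x0[0],x0[1],-.052],32,v))
for k in range(4):
    s=120-80*k; c=np.array([626,17])+[.052*s,.9986*s]; q=proj('wrist',[[c[0],c[1],128]],P)[0]; cv2.circle(im,(int(q[0]),int(q[1])),2,(0,0,255),-1)
    cv2.drawContours(im,cv2.findContours(render('wrist',P,PK,c[0],c[1],-.052,32).astype(np.uint8),0,2)[0],-1,(0,0,255),1)
cv2.imwrite('pics/w15o.png',im)
E
```

```text
[500.27100121  51.22856237 251.21482033] -0.05125085479260627
0.96 [305.  66.  71.  92.] (array([ 6.31427812e+02,  5.50543523e+01, -7.14566824e-02]), np.float64(0.9382537385431742))
0.89 [208.  74.  79.  87.] (array([ 6.35437479e+02,  1.31576172e+02, -6.68559413e-02]), np.float64(0.9422595374871116))
0.84 [496.  84.  92.  86.] (array([ 6.20486255e+02, -1.00910241e+02, -2.81271946e-02]), np.float64(0.9054213317619328))
0.71 [411.  70.  79.  88.] (array([ 6.25203058e+02, -2.30634193e+01, -5.34720745e-02]), np.float64(0.9356689821806101))
0.63 [ 2. 98.  5. 38.] (array([6.82171634e+02, 4.26503804e+02, 2.89038947e-02]), np.float64(0.6987179487179487))
```

View pics/w15o.png

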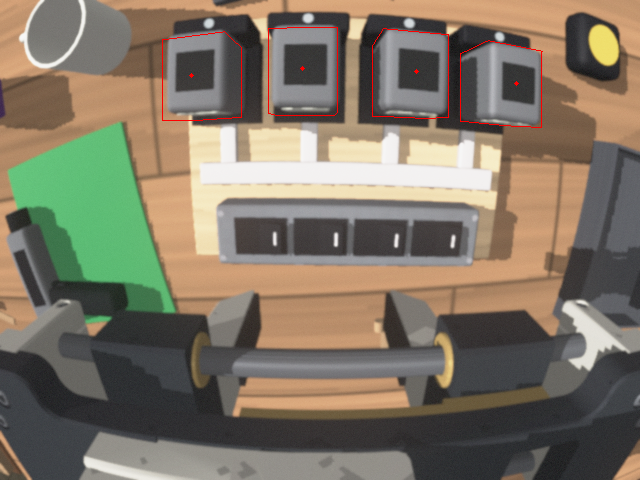

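```bash
python3 - <<'E'
from h import *
BX=[poly3([(-120,-80),(120,-80),(120,80),(-120,80)],0,45)]
for c in('side','scene'):
    bot.capture(c)
    for d in bot.masks_of(c,'box')[:2]: print(c,d['confidence'],np.round(d['bbox']),fit(c,bot.camera_params(c),BX,d['pixels'],[452,-350,-.14],0))
plan((621,-103.8,200,-.058),(621,-103.8,112,-.058))
E
```

```text
side 0.92 [286. 429. 163. 102.] (array([ 4.49474690e+02, -3.56649661e+02, -1.39243004e-01]), np.float64(0.9924771263978313))
scene 0.86 [276. 173.  98.  57.] (array([ 4.49441821e+02, -3.56355727e+02, -1.56798593e-01]), np.float64(0.9621993127147767))
(621, -103.8, 200, -0.058) 4 
 dp [[0.0321,0.0372,0.0129],[0.0321,0.0371,0.0129],[0.0322,0.0371,0.0129],[0.0323,0.037,0.0129]] 
 twist [np.float64(0.11), np.float64(0.11), np.float64(0.11), np.float64(0.11)]
(621, -103.8, 112, -0.058) 2 
 dp [[0.0,0.0,0.044],[0.0,0.0,0.044]] 
 twist [np.float64(-0.0), np.float64(-0.0)]
```

Emit:
jog_arm(dp=[[0.0321,0.0372,0.0129],[0.0321,0.0371,0.0129],[0.0322,0.0371,0.0129],[0.0323,0.037,0.0129],[0,0,0],[0,0,0.035],[0,0,0],[0,0,0]], twist=[0.11,0.11,0.11,0.11,0,0,0,0], jaw=0.061)

```text
time: 38.67
tool_pos: [621.2, -104.2, 166.5]
tcp_rot: [3.141, -0.001, -0.059]
contact_force: [0.6, 0.1, -0.1]
grip_width: 60.9
finger_force: 0.0
```

```bash
cat > pk.py <<'E'
from h import *
import sys
P=bot.camera_params('wrist'); im=cap('wrist',sys.argv[1]); o=bot.get_obs(); print(o['tool_pos'],o['tcp_rot'][2])
PK=[poly3([(-31,-24),(31,-24),(31,24),(-31,24)],60,96)]
v=np.ones((480,640),bool); v[300:]=0
for d in bot.masks_of('wrist','pack1'):
    if d['confidence']<.4: continue
    x0=ray('wrist',d['bbox'][:2],110,P)
    print(round(d['confidence'],2),np.round(d['bbox']),np.round(x0[:2]),fit('wrist',P,PK,d['pixels'],[x0[0],x0[1],-.058],32,v))
E
python3 pk.py w16
```

```text
[ 621.45943038 -104.41875759  166.95719816] -0.058887775025234346
0.96 [ 40. 267.  73. 106.] [638.  95.] (array([ 6.38972338e+02,  1.35664789e+02, -9.61632065e-02]), np.float64(0.858963927312178))
0.9 [323. 280.  92. 128.] [ 621. -105.] (array([ 6.22756393e+02, -1.05220341e+02, -8.51308350e-02]), np.float64(0.9174744563793555))
0.88 [192. 265. 108. 104.] [635. -29.] (array([ 6.28112366e+02, -3.14082111e+01, -8.91329882e-02]), np.float64(0.9105313319037408))
0.77 [ 96. 267. 112. 116.] [636.  41.] (array([ 6.32611231e+02,  4.14379624e+01, -9.13750892e-02]), np.float64(0.8541484716157205))
```

Emit:
jog_arm(dp=[[0,0,0.02],[0,0,0.02],[0,0,0.015],[0,0,0],[0,0,0]], twist=[0,0,0,0,0])

```text
time: 39.4
tool_pos: [621.4, -105.1, 111.2]
tcp_rot: [3.141, -0.002, -0.06]
contact_force: [0.5, -0.2, 0.2]
grip_width: 61.1
finger_force: 0.0
```

Emit:
jog_arm(dp=[[0,0,0],[0,0,0],[0,0,0],[0,0,0],[0,0,-0.02],[0,0,-0.03],[0,0,0]], twist=[0,0,0,0,0,0,0], jaw=0.035)

```text
time: 40.28
tool_pos: [621.7, -105.2, 161.4]
tcp_rot: [3.141, -0.003, -0.06]
contact_force: [0.3, -0.4, -4.1]
grip_width: 47.8
finger_force: 30.0
```

```bash
python3 - <<'E'
from h import *
def slot(i,j): C,S=np.cos(-.145),np.sin(-.145); return 449.5+C*i-S*j, -356.5+S*i+C*j
for k in((55,-40),(-55,-40),(55,40),(-55,40)): print(k,np.round(slot(*k),1))
x,y=slot(55,-40)
plan((621,-104,240,-.058),(x,y,200,-.145),(x,y,95,-.145),v=50)
E
```

```text
(55, -40) [ 498.1 -404. ]
(-55, -40) [ 389.3 -388.1]
(55, 40) [ 509.7 -324.9]
(-55, 40) [ 400.9 -309. ]
(621, -104, 240, -0.058) 2 
 dp [[-0.0004,-0.0006,-0.0393],[-0.0004,-0.0006,-0.0393]] 
 twist [np.float64(-0.05), np.float64(-0.05)]
(np.float64(498.1431276345607), np.float64(-404.02731986897476), 200, -0.145) 7 
 dp [[-0.015,0.0438,0.0057],[-0.0145,0.044,0.0057],[-0.0139,0.0442,0.0057],[-0.0134,0.0443,0.0057],[-0.0128,0.0445,0.0057],[-0.0123,0.0447,0.0057],[-0.0117,0.0448,0.0057]] 
 twist [np.float64(0.71), np.float64(0.71), np.float64(0.71), np.float64(0.71), np.float64(0.71), np.float64(0.71), np.float64(0.71)]
(np.float64(498.1431276345607), np.float64(-404.02731986897476), 95, -0.145) 3 
 dp [[0.0,0.0,0.035],[0.0,0.0,0.035],[0.0,0.0,0.035]] 
 twist [np.float64(-0.0), np.float64(-0.0), np.float64(-0.0)]
```

Emit:
jog_arm(dp=[[0,0,-0.035],[-0.015,0.0438,0],[-0.0145,0.044,0],[-0.0139,0.0442,0],[-0.0134,0.0443,0],[-0.0128,0.0445,0],[-0.0123,0.0447,0],[-0.0117,0.0448,0],[0,0,0],[0,0,0.035]], twist=[0,0.71,0.71,0.71,0.71,0.71,0.71,0.71,0,0])

```text
time: 41.52
tool_pos: [498.2, -405.7, 160.6]
tcp_rot: [3.14, -0.003, -0.148]
contact_force: [0.8, -0.2, -5.5]
grip_width: 48.0
finger_force: 30.0
```

Emit:
jog_arm(dp=[[0,0,0.035],[0,0,0.02],[0,0,0.01],[0,0,0.006],[0,0,0.004],[0,0,0],[0,0,0]], twist=[0,0,0,0,0,0,0])

```text
time: 42.4
tool_pos: [497.9, -405.1, 85.9]
tcp_rot: [3.141, -0.001, -0.147]
contact_force: [0.5, 0.4, -4.0]
grip_width: 48.1
finger_force: 30.0
```

Lower the last 2.5 mm, release, rise, and return for pack 3.

Emit:
jog_arm(dp=[[0,0,0.002],[0,0,0.001],[0,0,0],[0,0,0]], twist=[0,0,0,0])

```text
time: 42.9
tool_pos: [497.7, -404.9, 82.9]
tcp_rot: [3.141, -0.001, -0.146]
contact_force: [-2.1, 1.6, 4.1]
grip_width: 47.8
finger_force: 30.0
```

Emit:
jog_arm(dp=[[0,0,0],[0,0,0],[0,0,0],[0,0,-0.03],[0,0,-0.05],[0,0,-0.04],[0,0,0]], twist=[0,0,0,0,0,0,0], jaw=0.06)

```text
time: 43.78
tool_pos: [499.0, -406.1, 206.4]
tcp_rot: [3.137, -0.006, -0.146]
contact_force: [-0.0, 0.5, 0.1]
grip_width: 60.0
finger_force: 0.0
```

```bash
python3 - <<'E'
from h import *
plan((625.7,-24,205,-.058),(625.7,-24,166,-.058),v=58)
E
```

```text
(625.7, -24, 205, -0.058) 7 
 dp [[0.0099,-0.0566,0.0002],[0.0107,-0.0565,0.0002],[0.0114,-0.0564,0.0002],[0.0121,-0.0562,0.0002],[0.0128,-0.0561,0.0002],[0.0135,-0.0559,0.0002],[0.0142,-0.0557,0.0002]] 
 twist [np.float64(-0.72), np.float64(-0.72), np.float64(-0.72), np.float64(-0.72), np.float64(-0.72), np.float64(-0.72), np.float64(-0.72)]
(625.7, -24, 166, -0.058) 1 
 dp [[0.0,0.0,0.039]] 
 twist [np.float64(-0.0)]
```

Emit:
jog_arm(dp=[[0.0099,-0.0566,0],[0.0107,-0.0565,0],[0.0114,-0.0564,0],[0.0121,-0.0562,0],[0.0128,-0.0561,0],[0.0135,-0.0559,0],[0.0142,-0.0557,0],[0,0,0],[0,0,0.035],[0,0,0]], twist=[-0.72,-0.72,-0.72,-0.72,-0.72,-0.72,-0.72,0,0,0], jaw=0.061)

```text
time: 45.02
tool_pos: [622.3, -23.4, 163.9]
tcp_rot: [-3.141, 0.007, -0.059]
contact_force: [-0.6, -0.1, 0.2]
grip_width: 61.0
finger_force: 0.0
```

```bash
python3 pk.py w17
```

```text
[623.43132656 -23.64264895 165.84567896] -0.05954356553854656
0.98 [324. 272.  96. 131.] [628. -25.] (array([ 6.29055145e+02, -2.46563500e+01, -7.06458329e-02]), np.float64(0.9313873706244912))
0.87 [192. 261. 111. 108.] [639.  50.] (array([ 6.33610959e+02,  4.75171460e+01, -8.76324092e-02]), np.float64(0.9022236408128524))
0.86 [629. 312.  20.  42.] [ 574. -264.] (array([ 541.31131488, -288.09211102,    0.64746865]), np.float64(0.8787878787878788))
0.67 [ 93. 264. 111. 126.] [640. 121.] (array([ 6.38167564e+02,  1.21923727e+02, -6.86683980e-02]), np.float64(0.847211086931623))
```

Emit:
jog_arm(dp=[[0.002,0.001,0.02],[0,0,0.02],[0,0,0.0145],[0,0,0],[0,0,0]], twist=[0,0,0,0,0])

```text
time: 45.75
tool_pos: [627.0, -24.2, 113.7]
tcp_rot: [3.141, -0.002, -0.059]
contact_force: [-0.9, 0.1, 0.2]
grip_width: 61.1
finger_force: 0.0
```

Emit:
jog_arm(dp=[[0,0,0],[0,0,0],[0,0,0],[0,0,0],[0,0,-0.02],[0,0,-0.04],[0,0,-0.05],[0,0,-0.03],[0,0,0]], twist=[0,0,0,0,0,0,0,0,0], jaw=0.035)

```text
time: 46.88
tool_pos: [627.1, -23.9, 254.1]
tcp_rot: [3.141, -0.003, -0.058]
contact_force: [0.1, 1.4, -4.9]
grip_width: 47.9
finger_force: 29.9
```

```bash
python3 - <<'E'
from h import *
plan((389.3,-388.1,250,-.145),v=50)
E
```

```text
(389.3, -388.1, 250, -0.145) 9 
 dp [[-0.024,0.0419,0.0005],[-0.0236,0.0422,0.0005],[-0.0232,0.0424,0.0005],[-0.0228,0.0426,0.0005],[-0.0224,0.0428,0.0005],[-0.022,0.043,0.0005],[-0.0216,0.0433,0.0005],[-0.0211,0.0435,0.0005],[-0.0207,0.0437,0.0005]] 
 twist [np.float64(0.55), np.float64(0.55), np.float64(0.55), np.float64(0.55), np.float64(0.55), np.float64(0.55), np.float64(0.55), np.float64(0.55), np.float64(0.55)]
```

Emit:
jog_arm(dp=[[-0.024,0.0419,0],[-0.0236,0.0422,0],[-0.0232,0.0424,0],[-0.0228,0.0426,0],[-0.0224,0.0428,0],[-0.022,0.043,0],[-0.0216,0.0433,0],[-0.0211,0.0435,0],[-0.0207,0.0437,0],[0,0,0]], twist=[0.55,0.55,0.55,0.55,0.55,0.55,0.55,0.55,0.55,0])

```text
time: 48.12
tool_pos: [385.9, -389.9, 249.6]
tcp_rot: [-3.139, 0.004, -0.15]
contact_force: [-0.6, 1.1, -4.2]
grip_width: 47.9
finger_force: 30.0
```

Emit:
jog_arm(dp=[[0,0,0.04],[0,0,0.05],[0,0,0.04],[0,0,0.02],[0,0,0.01],[0,0,0],[0,0,0]], twist=[0,0,0,0,0,0,0])

```text
time: 49.0
tool_pos: [389.0, -388.3, 93.4]
tcp_rot: [3.141, -0.001, -0.145]
contact_force: [-0.4, -0.3, -4.5]
grip_width: 47.6
finger_force: 30.0
```

Emit:
jog_arm(dp=[[0,0,0.004],[0,0,0.003],[0,0,0.002],[0,0,0],[0,0,0]], twist=[0,0,0,0,0])

```text
time: 49.62
tool_pos: [389.1, -388.2, 85.4]
tcp_rot: [3.141, -0.002, -0.145]
contact_force: [-0.5, 3.6, 6.7]
grip_width: 47.9
finger_force: 30.0
```

Emit:
jog_arm(dp=[[0,0,0],[0,0,0],[0,0,0],[0,0,-0.03],[0,0,-0.05],[0,0,-0.04],[0,0,0]], twist=[0,0,0,0,0,0,0], jaw=0.06)

```text
time: 50.5
tool_pos: [389.6, -389.5, 207.0]
tcp_rot: [3.137, -0.005, -0.145]
contact_force: [-0.3, -0.3, -0.5]
grip_width: 60.3
finger_force: 0.0
```

```bash
python3 - <<'E'
from h import *
plan((630.5,55.5,206,-.058),v=58)
E
```

```text
(630.5, 55.5, 206, -0.058) 9 
 dp [[0.0193,-0.0528,0.0001],[0.0199,-0.0526,0.0001],[0.0204,-0.0524,0.0001],[0.0209,-0.0522,0.0001],[0.0214,-0.052,0.0001],[0.0219,-0.0518,0.0001],[0.0224,-0.0516,0.0001],[0.0229,-0.0514,0.0001],[0.0234,-0.0511,0.0001]] 
 twist [np.float64(-0.55), np.float64(-0.55), np.float64(-0.55), np.float64(-0.55), np.float64(-0.55), np.float64(-0.55), np.float64(-0.55), np.float64(-0.55), np.float64(-0.55)]
```

Emit:
jog_arm(dp=[[0.0193,-0.0528,0],[0.0199,-0.0526,0],[0.0204,-0.0524,0],[0.0209,-0.0522,0],[0.0214,-0.052,0],[0.0219,-0.0518,0],[0.0224,-0.0516,0],[0.0229,-0.0514,0],[0.0234,-0.0511,0],[0,0,0]], twist=[-0.55,-0.55,-0.55,-0.55,-0.55,-0.55,-0.55,-0.55,-0.55,0], jaw=0.061)

```text
time: 51.75
tool_pos: [630.2, 60.6, 201.4]
tcp_rot: [-3.141, 0.002, -0.054]
contact_force: [0.1, 0.4, 0.2]
grip_width: 60.8
finger_force: 0.0
```

Emit:
jog_arm(dp=[[0,0,0.035],[0,0,0],[0,0,0]], twist=[0,0,0])

```text
time: 52.12
tool_pos: [629.9, 56.0, 169.1]
tcp_rot: [3.141, -0.0, -0.06]
contact_force: [-0.1, 0.2, -0.2]
grip_width: 60.9
finger_force: 0.0
```

```bash
python3 pk.py w18
```

```text
[630.25693439  56.04395688 169.75998651] -0.059489300422780556
0.82 [322. 272.  89. 124.] [634.  55.] (array([ 6.34214347e+02,  5.54879126e+01, -1.02177910e-01]), np.float64(0.9400396432111001))
0.68 [196. 265. 111. 110.] [642. 130.] (array([ 6.38678895e+02,  1.27747662e+02, -8.89555210e-02]), np.float64(0.900328835468874))
```

Emit:
jog_arm(dp=[[0.002,0,0.02],[0,0,0.02],[0,0,0.017],[0,0,0],[0,0,0]], twist=[0,0,0,0,0])

```text
time: 52.85
tool_pos: [632.4, 56.6, 112.6]
tcp_rot: [3.142, -0.002, -0.059]
contact_force: [0.2, 0.3, -0.3]
grip_width: 60.8
finger_force: 0.0
```

Emit:
jog_arm(dp=[[0,0,0],[0,0,0],[0,0,0],[0,0,0],[0,0,-0.02],[0,0,-0.04],[0,0,-0.05],[0,0,-0.03],[0,0,0]], twist=[0,0,0,0,0,0,0,0,0], jaw=0.035)

```text
time: 53.98
tool_pos: [632.4, 56.9, 252.9]
tcp_rot: [-3.141, -0.003, -0.058]
contact_force: [0.1, -0.4, -6.1]
grip_width: 47.8
finger_force: 29.9
```

```bash
python3 - <<'E'
from h import *
plan((509.7,-324.9,250,-.145),v=50)
E
```

```text
(509.7, -324.9, 250, -0.145) 9 
 dp [[-0.0111,0.0431,0.0003],[-0.0107,0.0433,0.0003],[-0.0103,0.0434,0.0003],[-0.0099,0.0435,0.0003],[-0.0095,0.0435,0.0003],[-0.009,0.0436,0.0003],[-0.0086,0.0437,0.0003],[-0.0082,0.0438,0.0003],[-0.0078,0.0439,0.0003]] 
 twist [np.float64(0.55), np.float64(0.55), np.float64(0.55), np.float64(0.55), np.float64(0.55), np.float64(0.55), np.float64(0.55), np.float64(0.55), np.float64(0.55)]
```

Emit:
jog_arm(dp=[[-0.0111,0.0431,0],[-0.0107,0.0433,0],[-0.0103,0.0434,0],[-0.0099,0.0435,0],[-0.0095,0.0435,0],[-0.009,0.0436,0],[-0.0086,0.0437,0],[-0.0082,0.0438,0],[-0.0078,0.0439,0],[0,0,0]], twist=[0.55,0.55,0.55,0.55,0.55,0.55,0.55,0.55,0.55,0])

```text
time: 55.22
tool_pos: [507.0, -327.5, 248.1]
tcp_rot: [-3.14, 0.005, -0.149]
contact_force: [-0.0, 0.2, -5.5]
grip_width: 47.9
finger_force: 30.0
```

Emit:
jog_arm(dp=[[0,0,0.03],[0,0,0.03],[0,0,0],[0,0,0]], twist=[0,0,0,0])

```text
time: 55.72
tool_pos: [509.5, -324.7, 191.8]
tcp_rot: [-3.141, 0.0, -0.144]
contact_force: [1.2, 0.2, -4.0]
grip_width: 47.8
finger_force: 30.0
```

Emit:
jog_arm(dp=[[0,0,0.04],[0,0,0.03],[0,0,0.02],[0,0,0.01],[0,0,0],[0,0,0]], twist=[0,0,0,0,0,0])

```text
time: 56.48
tool_pos: [509.9, -325.7, 93.1]
tcp_rot: [3.14, -0.002, -0.145]
contact_force: [0.4, -0.6, -5.9]
grip_width: 48.0
finger_force: 30.0
```

Bottom = TCP − 80.5, so contact at about 84.5.

Emit:
jog_arm(dp=[[0,0,0.004],[0,0,0.003],[0,0,0.0015],[0,0,0],[0,0,0]], twist=[0,0,0,0,0])

```text
time: 57.1
tool_pos: [509.4, -325.3, 84.5]
tcp_rot: [3.141, -0.001, -0.145]
contact_force: [-2.5, 0.7, 6.2]
grip_width: 47.8
finger_force: 30.0
```

Emit:
jog_arm(dp=[[0,0,0],[0,0,0],[0,0,0],[0,0,-0.03],[0,0,-0.05],[0,0,-0.04],[0,0,0]], twist=[0,0,0,0,0,0,0], jaw=0.06)

```text
time: 57.98
tool_pos: [510.6, -326.3, 207.0]
tcp_rot: [3.138, -0.006, -0.145]
contact_force: [0.4, -0.3, -0.2]
grip_width: 60.3
finger_force: 0.0
```

```bash
python3 - <<'E'
from h import *
plan((636,134.5,205,-.058),v=58)
E
```

```text
(636, 134.5, 205, -0.058) 9 
 dp [[0.0064,-0.0527,0.0002],[0.0069,-0.0526,0.0002],[0.0074,-0.0525,0.0002],[0.0079,-0.0525,0.0002],[0.0084,-0.0524,0.0002],[0.0089,-0.0523,0.0002],[0.0094,-0.0522,0.0002],[0.0099,-0.0521,0.0002],[0.0104,-0.052,0.0002]] 
 twist [np.float64(-0.55), np.float64(-0.55), np.float64(-0.55), np.float64(-0.55), np.float64(-0.55), np.float64(-0.55), np.float64(-0.55), np.float64(-0.55), np.float64(-0.55)]
```

Emit:
jog_arm(dp=[[0.0064,-0.0527,0],[0.0069,-0.0526,0],[0.0074,-0.0525,0],[0.0079,-0.0525,0],[0.0084,-0.0524,0],[0.0089,-0.0523,0],[0.0094,-0.0522,0],[0.0099,-0.0521,0],[0.0104,-0.052,0],[0,0,0]], twist=[-0.55,-0.55,-0.55,-0.55,-0.55,-0.55,-0.55,-0.55,-0.55,0], jaw=0.061)

```text
time: 59.22
tool_pos: [634.1, 139.3, 201.3]
tcp_rot: [-3.141, 0.002, -0.054]
contact_force: [0.0, -0.6, -0.2]
grip_width: 60.9
finger_force: 0.0
```

Emit:
jog_arm(dp=[[0,0,0.035],[0,0,0],[0,0,0]], twist=[0,0,0])

```text
time: 59.6
tool_pos: [634.7, 134.7, 168.7]
tcp_rot: [3.141, -0.0, -0.06]
contact_force: [0.3, 0.1, 0.1]
grip_width: 60.9
finger_force: 0.0
```

```bash
python3 pk.py w19
```

```text
[635.06263352 134.8804314  169.30107441] -0.059403575655458285
0.88 [325. 275.  92. 126.] [637. 133.] (array([ 6.39082431e+02,  1.34490068e+02, -5.30849220e-02]), np.float64(0.9337699246262202))
0.58 [  8. 204.  17.  61.] [700. 355.] (array([7.06988008e+02, 3.98392237e+02, 2.60475297e-01]), np.float64(0.9219440353460973))
```

Emit:
jog_arm(dp=[[0.002,0,0.02],[0,0,0.02],[0,0,0.017],[0,0,0],[0,0,0]], twist=[0,0,0,0,0])

```text
time: 60.32
tool_pos: [637.0, 135.5, 112.1]
tcp_rot: [-3.141, -0.002, -0.059]
contact_force: [0.1, -0.0, 0.5]
grip_width: 61.1
finger_force: 0.0
```

Emit:
jog_arm(dp=[[0,0,0],[0,0,0],[0,0,0],[0,0,0],[0,0,-0.02],[0,0,-0.04],[0,0,-0.05],[0,0,-0.03],[0,0,0]], twist=[0,0,0,0,0,0,0,0,0], jaw=0.035)

```text
time: 61.45
tool_pos: [637.1, 135.6, 252.5]
tcp_rot: [-3.141, -0.003, -0.058]
contact_force: [0.2, 0.7, -6.0]
grip_width: 48.2
finger_force: 29.9
```

```bash
python3 - <<'E'
from h import *
plan((400.9,-309,250,-.145),v=51)
E
```

```text
(400.9, -309, 250, -0.145) 10 
 dp [[-0.021,0.0458,0.0003],[-0.0206,0.0459,0.0003],[-0.0202,0.0461,0.0003],[-0.0198,0.0463,0.0003],[-0.0194,0.0465,0.0003],[-0.019,0.0466,0.0003],[-0.0186,0.0468,0.0003],[-0.0182,0.047,0.0003],[-0.0178,0.0471,0.0003],[-0.0174,0.0473,0.0003]] 
 twist [np.float64(0.5), np.float64(0.5), np.float64(0.5), np.float64(0.5), np.float64(0.5), np.float64(0.5), np.float64(0.5), np.float64(0.5), np.float64(0.5), np.float64(0.5)]
```

Emit:
jog_arm(dp=[[-0.021,0.0458,0],[-0.0206,0.0459,0],[-0.0202,0.0461,0],[-0.0198,0.0463,0],[-0.0194,0.0465,0],[-0.019,0.0466,0],[-0.0186,0.0468,0],[-0.0182,0.047,0],[-0.0178,0.0471,0],[-0.0174,0.0473,0]], twist=[0.5,0.5,0.5,0.5,0.5,0.5,0.5,0.5,0.5,0.5])

```text
time: 62.7
tool_pos: [398.1, -309.5, 248.5]
tcp_rot: [-3.139, 0.004, -0.146]
contact_force: [0.4, -0.3, -4.4]
grip_width: 47.8
finger_force: 30.0
```

Emit:
jog_arm(dp=[[0,0,0.03],[0,0,0.03],[0,0,0],[0,0,0]], twist=[0,0,0,0])

```text
time: 63.2
tool_pos: [399.9, -309.0, 191.1]
tcp_rot: [-3.141, 0.001, -0.146]
contact_force: [0.2, -0.8, -5.4]
grip_width: 47.7
finger_force: 30.0
```

Emit:
jog_arm(dp=[[0,0,0.04],[0,0,0.03],[0,0,0.02],[0,0,0.01],[0,0,0],[0,0,0]], twist=[0,0,0,0,0,0])

```text
time: 63.95
tool_pos: [400.5, -309.7, 92.3]
tcp_rot: [3.14, -0.002, -0.146]
contact_force: [-0.2, -0.4, -4.9]
grip_width: 47.8
finger_force: 30.0
```

Emit:
jog_arm(dp=[[0,0,0.004],[0,0,0.003],[0,0,0.001],[0,0,0],[0,0,0]], twist=[0,0,0,0,0])

```text
time: 64.58
tool_pos: [400.3, -309.3, 84.1]
tcp_rot: [3.141, -0.001, -0.146]
contact_force: [-0.1, 2.3, 6.9]
grip_width: 47.8
finger_force: 30.0
```

Emit:
jog_arm(dp=[[0,0,0],[0,0,0],[0,0,0],[0,0,-0.03],[0,0,-0.05],[0,0,-0.05],[0,0,-0.05],[0,-0.06,0],[0,-0.06,0],[0,-0.06,0]], twist=[0,0,0,0,0,0,0,0,0,0], jaw=0.06)

```text
time: 65.82
tool_pos: [426.0, -129.5, 263.3]
tcp_rot: [3.141, -0.001, -0.147]
contact_force: [0.9, -0.6, 0.7]
grip_width: 59.9
finger_force: 0.0
```

```bash
python3 - <<'E'
from h import *
a=cap('side','sF'); 
for d in bot.masks_of('side','thermometer')[:1]: print(d['confidence'],fit('side',bot.camera_params('side'),TH,d['pixels'],[457,390,.145],4))
b=cap('scene','cF')
for d in bot.masks_of('scene','thermometer')[:1]: print(d['confidence'],fit('scene',bot.camera_params('scene'),TH,d['pixels'],[457,390,.145],4))
cv2.imwrite('pics/F.png',np.hstack([cv2.resize(a[130:480,150:500],(400,400)),cv2.resize(b[110:410,180:530],(400,400))]))
o=bot.get_obs();print(o['tool_pos'],o['time'])
E
```

```text
0.96 (array([4.57851477e+02, 3.97786592e+02, 1.60678915e-01]), np.float64(0.3597122302158273))
0.71 (array([4.59154020e+02, 3.88964368e+02, 1.85422284e-01]), np.float64(0.8452104739807756))
[ 426.19952624 -130.34793165  263.37937   ] 66.025
```

View pics/F.png

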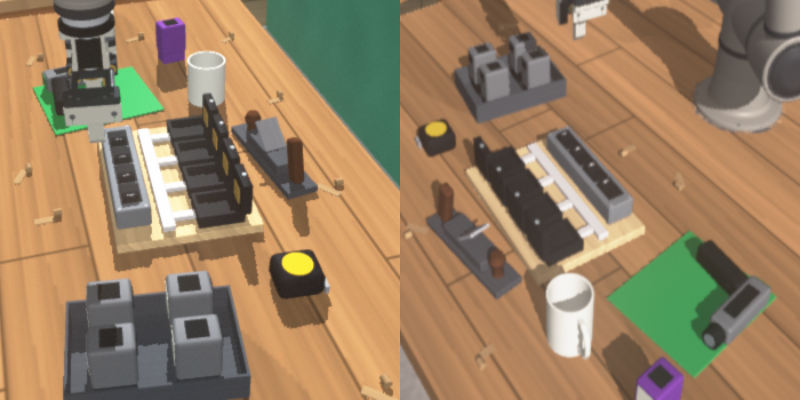

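All four packs stand on the box floor, the switches look off, and the thermometer lies flat within about 35 mm of the mat's middle, so I'm handing in.

```bash
python3 -c "
from plant import bot
print(bot.close_job())"
```

```text
the job is handed in; nothing more can be done
None
```

The job is handed in, but no verdict came back. All four switches are off. All four packs were read left to right; pack 1 was read again because the grip slipped during its first reading. The packs stand two by two on the box floor. The thermometer lies flat on the mat, about 24 by 33 mm off its middle after a knock, inside the 70 mm limit.

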